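Snug the adjustable wrench and tighten the clamp nut on a brass sheet form

ROBOT

A 7-joint arm with a two-finger parallel gripper is mounted at the origin on the work surface. World frame = base frame: x ahead of the robot, y to its left, z up, the work surface at z = 0. Lengths are in m, angles in rad, forces in N, time in s.
With the tool pointing down it reaches from about 0.35 to 0.9 m from the base axis. Payload 8.1 kg.
Tool frame: the origin (TCP) lies midway between the tips of the shut fingers; the grasp point (between the pads) lies bot.grasp_offset behind it (bot.grasp_offset is the distance from the TCP to the grasp point, in m); y points along the fingers, x is the direction in which the jaws open and shut, and the axes are right-handed (so a half turn about y gives the same grasp; the last joint's range is limited). The gripper opens to 92 mm and grips with 3 to 60 N. Pads are 19 mm wide; open, the fingers measure 130 mm over their backs; the gripper's body (75 mm by 190 mm) begins 47 mm behind the grasp point.
Start: joints at [1.14, 0.434, 0.025, 1.573, -0.012, 1.134, -0.075], TCP at [0.201, -0.592, 0.227] pointing down, gripper open.
Joint ranges: [-2.62, 2.62], [-0.44, 2.09], [-1.27, 1.32], [0.08, 2.57], [-1.32, 4.46], [0.12, 2], [-2.74, 2.74]. Speed limits (rad/s): [2.22, 2.22, 3.01, 3.01, 3.14, 3.14, 3.14].

INTERFACE

Orientations are given as a unit quaternion [x, y, z, w].
In Python, from station import monitor, eyes, job, bot gives the robot as it stands. The module is installed in compiled form; this text tells all that it offers.
- The arm moves only by the tool step_arm, never from a script. Its argument "rows" is a list of rows, each an object of numbers: "tx", "ty", "tz": the shift along the tool's x, y, z in mm; "twist": the turn about the tool's y in degrees. A call has 1 to 12 rows; each row shifts and turns the commanded pose from where the row before left it, along the tool's axes as they then stand; what a row does not reach is not made up. A row lasts 1/8 s, in which the tool goes at most 62.5 mm and 10.7 degrees, less where a joint would pass 70% of its speed; a pose out of reach is approached as far as the arm can. A call is refused whole if a number of a shift passes 62.5 or a number of a turn 10.7, either way. A call with a gripper value outside its range is refused whole. "jaw" is the closure, from -1 (fully open) to 1 (shut), set as the call begins (left out, the last holds). The fingers move at their own pace and stop on an object; "newtons" is the grip in N (left out, the last holds). Time passes only in rows, so rows that do not move let the fingers close. It gives the time, the measured TCP pose, the force and the opening at its end, in the units of the state.
- monitor.observe(): the state, without advancing time (a new reading comes with each control period).
- eyes.get_image(name): name is "scene" or "top" or "wrist"; returns a dict with "image" (420x560x3 uint8, red, green, blue), "mtx" (3x3 intrinsics, pixels), "R" (3x3) and "t" (3): a world point X has camera coordinates R X + t; the wrist camera has in their place "T_tool_cam" (4x4, takes a point from camera to tool coordinates, whose origin is the TCP and whose axes are the tool frame's). Camera axes: x right, y down, z forward; pixel columns grow to the right and rows downward; lengths in m; the calibration is good to about 2 mm. A picture is of the moment at which its call begins: read the wrist's pose just before it. There is no depth.
- job.sign_off(): hands the job in, once; it reports no verdict.
The state is a dict: "t": time; "joint_pos": joint angles; "joint_vel": joint speeds; "tau": joint torques, N m; "eef_pos": TCP position; "eef_rot": TCP orientation; "force": force on the tool from outside, world axes, zero at the start; "ft_torque": the same for the moment, N m; "grip_width": opening from 0.0 (shut) to 1.0 (fully open).
Only numpy, scipy, OpenCV 4.12 (cv2) and the standard library are available. Lean on these libraries where they do the work, as an engineer would, in place of code of your own. Each camera call takes 0.05 s, during which the arm holds its last target. There are 200 camera calls.

TASK

The adjustable wrench lies round the clamp nut with its jaw too wide. Press lightly on its worm and roll it until the jaw grips the nut snugly, and only then swing the handle gently clockwise (seen from above) until the nut comes up against its stop. Leave the wrench lying snug on the nut, and do not disturb the hammer, the brass pot or the tape measure.

Things in the scene. Friction and masses are not known exactly. Their poses are not given: they have to be found in the camera images.
- form: Fixed clamping job: square wooden form 220 x 220 x 22 mm under a ribbed brass sheet (ribs up to 27 mm over the bench), with a round dark steel clamp disc (radius 80 mm) in the middle whose top is 32 mm over the bench. Origin: centre of its underside, on the nut's axis; z up.
- nut_base (a point): Hexagonal steel clamp nut on the disc, 32 mm across flats, 37 mm over the corners, 16 mm high; a stud end stands 2 mm above it. The point is the centre of its underside, on its vertical axis. It stays in place and only turns.
- nut (a joint): Angle of the nut, rad: 0 at the start, grows as it is turned clockwise from above, hard stop at 0.70. A steady friction of about 0.5 N m resists it all the way (about 3 N at handle_grip), and it stays where it is left.
- wrench: Loose steel adjustable wrench, 225 mm long, 0.7 kg, 14 mm thick, lying flat on the disc round the nut. Origin: on its underside, where the axis of a gripped 32 mm nut runs; starts within 2 mm of the nut's. x from handle to open mouth, y from fixed to moving jaw, z up. Head 72 mm wide, x = -71 to -20.5 mm (throat; 2 mm of play to the nut's corner). Fixed jaw's face at y = -16 mm.
- jaw_travel (a joint): How far the moving jaw (a steel block 36 x 16 x 8.5 mm) has closed, m: the mouth is 42 mm wide minus this, so it is about 0.010 when the jaw bears on the nut; 0.003 to 0.007 at the start. It follows the worm, 0.8 mm per radian (about 0.09 mm per mm of stroke), and about 40 N of friction keeps it where it is left.
- worm_slot (a point): Middle of the worm's slot in the head's upper face, at (-48, 0, 14) mm in the wrench's frame. The worm is a knurled steel roller of radius 9 mm, 22 mm long, along the wrench's y, its top right above this point. It rides high or low in the slot, 5 to 10 mm proud of the head, unknown until felt, and does not give; nothing on wrench or nut is higher.
- worm (a joint): Angle of the worm, rad. Rub its top towards the nut (wrench's +x) to roll it up and close the jaw; back opens it. Rolling takes about 4 N along the stroke, so press down with 8 to 14 N or the finger slips; when the jaw is snug the worm stalls and the finger slips at a higher pull. More than 30 N on any part of the wrench harms it.
- handle_grip (a point): Place to push the handle's side, at (-165, 0, 7) mm in the wrench's frame, 39 mm over the bench. The handle is a flat bar 24 mm wide, 14 mm high, x = -70 to -210 mm; at the start it points to the robot's left (+y) within 1 rad. Clockwise moves it away from the robot. Pushes far beyond what the nut needs can spread the jaw.
- hammer: Bystander: hammer with a wooden handle, about 260 mm long, lying on the bench to the right.
- pot: Bystander: open brass pot 80 mm wide and 110 mm high, standing on the bench.
- tape: Bystander: blue tape measure case 60 x 60 x 32 mm on the bench.
Things that resemble listed ones, but are neither listed nor needed, are in the scene too. Of the things that look like the wrench, the larger one is meant.

How it is judged:
On the way, in this order (a step that is already met when the one before it is completed fails the run):
1. the moving jaw has been closed snugly: it bears on the nut with over 5 N and its play is under 1 mm, the nut not yet turned (contact force between jaw_c0 and form above 5 N and value of joint jaw_travel above 0.009 m and value of joint nut below 0.1 rad), for 0.2 s.
2. the nut has been turned clockwise to its stop (value of joint nut above 0.65 rad), for 0.2 s.
At the end, for the whole second after the job is handed in: The nut is at its stop (turned over 0.65 rad), the wrench lies at rest on it (origin within 6 mm of the nut's) with the moving jaw still closed on the nut (travel over 9 mm, pressing with over 2 N) (value of joint nut above 0.65 rad and value of joint jaw_travel above 0.009 m and contact force between jaw_c0 and form above 2 N and distance between wrench and nut_base below 0.006 m and linear speed of wrench below 0.01 m/s); the robot touches nothing.
It fails at once if the nut is turned (over 0.1 rad) with the jaw still loose (over 1.5 mm of play) (value of joint nut above 0.1 rad and value of joint jaw_travel below 0.0085 m).
It fails at once if the fingers bear on the wrench or its worm with more than 30 N (contact force between the fingers and wrench above 30 N or contact force between the fingers and worm_c0 above 30 N).
It fails at once if the hammer is moved more than 20 mm (distance of hammer from where it was at the start of the episode above 0.02 m).
It fails at once if the pot is moved more than 20 mm (distance of pot from where it was at the start of the episode above 0.02 m).
It fails at once if the tape is moved more than 20 mm (distance of tape from where it was at the start of the episode above 0.02 m).
It also fails if it takes over 72 s, if anything falls off the work surface, if the arm or the gripper's body presses on something with over 40 N, if the wrist force passes 120 N, or if a joint passes its speed limit or range.

## Working session

There is one attempt and no reset: what is moved stays moved. The work goes in short steps, Python scripts to look and compute and a tool call to move; the robot and the scene stay as the last step left them, time stands still between calls to the robot, and variables do not carry over. Pictures are saved under pics/ and viewed, about 8 in all and at most 12, crops included, and the job is handed in when it is done.

Besides the shell and the picture viewer there is one more tool, called after "Emit:" in YAML: its name, and indented under it one key for each argument. step_arm: Moves the arm, as the interface text tells. Its arguments: {"type":"object","properties":{"rows":{"type":"array","items":{"type":"object","properties":{"tx":{"type":"number"},"ty":{"type":"number"},"tz":{"type":"number"},"twist":{"type":"number"}}}},"jaw":{"type":"number"},"newtons":{"type":"number"}},"required":["rows"]}

```bash
mkdir -p pics
python3 - <<'E'
from station import monitor, eyes, job, bot
import cv2, numpy as np
s=monitor.observe(); print({k:np.round(v,4).tolist() for k,v in s.items()}, bot.grasp_offset)
for n in ("top","scene"):
    d=eyes.get_image(n); cv2.imwrite(f"pics/{n}0.png",d["image"][:,:,::-1])
    print(n,d["mtx"].round(2).tolist(),d["R"].round(4).tolist(),d["t"].round(4).tolist())
    np.savez(f"{n}0.npz",**d)
E
```

```text
{'t': 0.0, 'joint_pos': [1.1404, 0.4352, 0.025, 1.5741, -0.0116, 1.134, -0.0751], 'joint_vel': [-0.0001, 0.0016, 0.0021, 0.0003, 0.0005, -0.0017, -0.0011], 'tau': [-0.001, -66.785, 0.9851, -31.4453, -0.0604, 0.0429, 0.0002], 'eef_pos': [0.201, -0.5913, 0.226], 'eef_rot': [-0.5746, 0.4122, -0.4113, 0.5751], 'force': [0.7223, 0.504, 0.2247], 'ft_torque': [0.0208, -0.0087, -0.019], 'grip_width': 0.9975} 0.0188
top [[529.65, 0.0, 279.82], [0.0, 529.65, 206.45], [0.0, 0.0, 1.0]] [[-0.0028, -1.0, -0.0065], [-0.9928, 0.0035, -0.1193], [0.1194, 0.0061, -0.9928]] [-0.0254, 0.5287, 1.4128]
scene [[421.58, 0.0, 271.33], [0.0, 421.58, 210.9], [0.0, 0.0, 1.0]] [[-0.8194, 0.5729, -0.0205], [0.3325, 0.4458, -0.8311], [-0.467, -0.6878, -0.5558]] [0.4305, -0.1339, 1.4671]
```

View pics/top0.png

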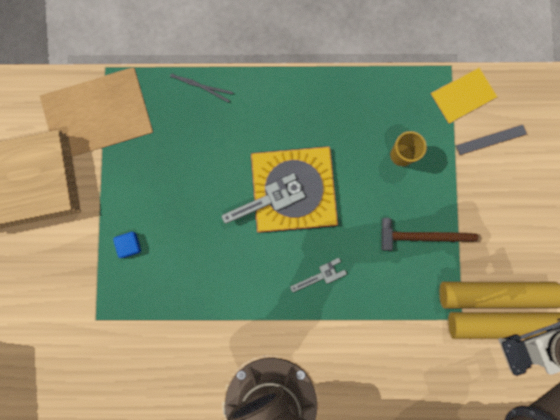

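View pics/scene0.png

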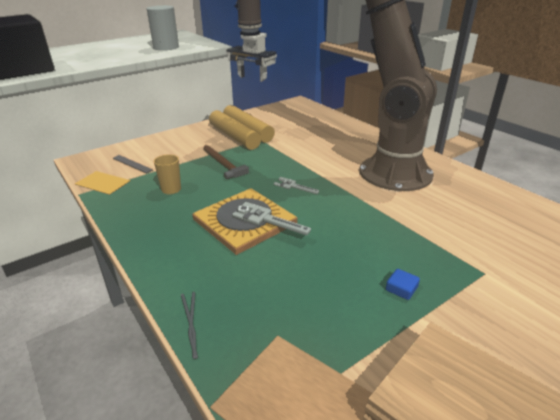

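Two things look like the wrench. The larger is at about (262,199) px, on the clamp disc round the nut. The smaller is at about (320,276) px, on the bare bench. The larger one on the disc fits the description, so I'll confirm it in an enlarged crop with measurements.

```bash
cat > h.py <<'E'
import numpy as np, cv2
def ray(d,uv,z):
    R,t,K=d["R"],d["t"],d["mtx"]
    c=-R.T@t; v=R.T@np.linalg.inv(K)@np.array([uv[0],uv[1],1.])
    return c+v*(z-c[2])/v[2]
def proj(d,X):
    p=d["mtx"]@(d["R"]@np.asarray(X,float)+d["t"]); return p[:2]/p[2]
E
python3 - <<'E'
from h import *
d=dict(np.load("top0.npz")); im=d["image"]
hsv=cv2.cvtColor(im,cv2.COLOR_RGB2HSV)
# form: yellow/orange
m=((hsv[...,0]>12)&(hsv[...,0]<30)&(hsv[...,1]>150)).astype(np.uint8)
m[:,:240]=0;m[:,350:]=0;m[:140]=0;m[245:]=0
c=np.vstack(cv2.findContours(m,0,2)[0]); r=cv2.minAreaRect(c); print("form rect",r)
print("form c", ray(d,r[0],0.025).round(4))
# grey, low-sat bright: wrench
w=((hsv[...,1]<60)&(hsv[...,2]>115)).astype(np.uint8)
n,l,st,ce=cv2.connectedComponentsWithStats(w[140:245,210:350])
for i in range(1,n):
    if st[i,4]>20: print(st[i]+[210,140,0,0,0],ce[i]+[210,140])
# disc dark
x0,y0,x1,y1=215,140,345,240
cv2.imwrite("pics/crop1.png",cv2.resize(im[y0:y1,x0:x1,::-1],None,fx=6,fy=6,interpolation=cv2.INTER_CUBIC))
E
```

```text
form rect ((293.79486083984375, 189.34164428710938), (79.04583740234375, 80.3349380493164), 84.95755004882812)
form c [ 0.5767 -0.0656  0.025 ]
[ 222  173   83   50 1199] [270.26021685 198.1292744 ]
```

View pics/crop1.png

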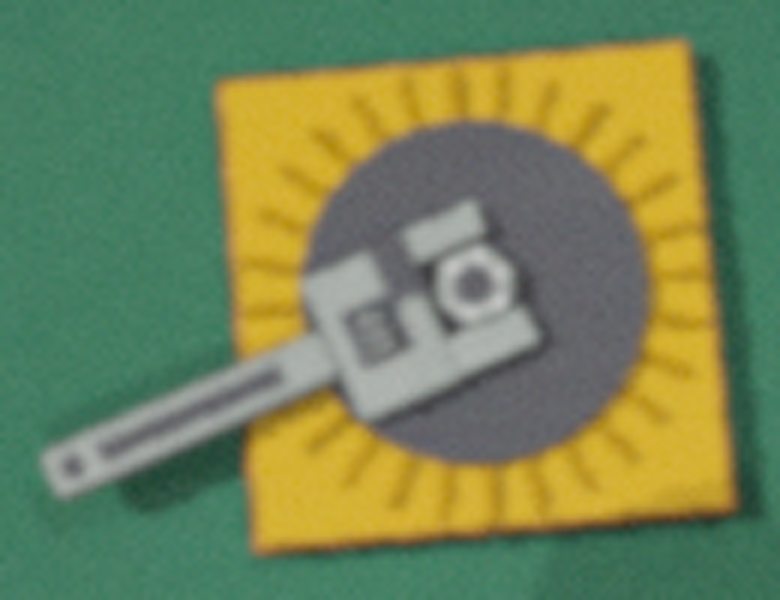

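The crop confirms it: the larger wrench lies round the nut at crop (475,286), with its worm at (375,332), the handle-end hole at (72,465), and the moving jaw on the far side. Next I'll work out its pose.

Run:
```python
from h import *
from station import monitor
from scipy.spatial.transform import Rotation as Ro
d=dict(np.load("top0.npz"))
f=lambda u,v,z: ray(d,(215+(u-0)/6-.4,140+v/6-.4),z)
nut=f(475,286,.05); hole=f(72,465,.046); se=f(280,377,.046); worm=f(375,332,.052)
print("nut",nut,"hole",hole,"slot",se,"worm",worm,"pot",ray(d,(408,148),.11),"tape",ray(d,(127,245),.03))
for p in (hole,se): 
    v=nut-p; print("heading",np.degrees(np.arctan2(v[1],v[0])),np.hypot(*v[:2]))
v=se-hole;h=np.arctan2(v[1],v[0]);print("axis",np.degrees(h))
ex=np.array([np.cos(h),np.sin(h),0]); w=nut-.048*ex; print("worm pred",w)
s=monitor.observe();R=Ro.from_quat(s["eef_rot"]).as_matrix();print(R.round(3))
print("tool-frame delta to worm, mm",(R.T@(np.array([w[0],w[1],.2])-s["eef_pos"])*1e3).round(1))
```

```text
nut [ 0.57850316 -0.06502317  0.05      ] hole [0.49849196 0.11635676 0.046     ] slot [0.53799984 0.02296564 0.046     ] worm [ 0.5574565 -0.0199421  0.052    ] pot [ 0.67155626 -0.36232442  0.11      ] tape [0.42501188 0.38761748 0.03      ]
heading -66.19653196656245 0.1982434698255064
heading -65.28227439496166 0.0968635628649825
axis -67.06984960061189
worm pred [ 0.55980194 -0.02081611  0.05      ]
[[ 0.322 -0.001  0.947]
 [-0.947  0.001  0.322]
 [-0.001 -1.    -0.   ]]
tool-frame delta to worm, mm [-424.6   26.6  523.3]
```

Emit:
step_arm:
  rows:
    - {"tx": -38,"tz": 47}
    - {"tx": -38,"tz": 47}
    - {"tx": -38,"tz": 47}
    - {"tx": -38,"tz": 47}
    - {"tx": -38,"tz": 47}
    - {"tx": -38,"tz": 47}
    - {"tx": -38,"tz": 47}
    - {"tx": -38,"tz": 47}
    - {"tx": -38,"tz": 47}
    - {"tx": -38,"tz": 47}
    - {"tx": -38,"tz": 47,"twist": -4.7}
    - {}
  jaw: 1
  newtons: 20

```text
invalid input at $.rows[0]: expected keys tx, ty, tz, twist
```

Run:
```python
from station import monitor, eyes
import numpy as np,cv2
s=monitor.observe(); d=eyes.get_image("wrist"); 
print({k:np.round(s[k],4).tolist() for k in("t","eef_pos","eef_rot","force","grip_width")})
print(d["mtx"].round(1).tolist(), d["T_tool_cam"].round(4).tolist())
np.savez("w1.npz",pos=s["eef_pos"],rot=s["eef_rot"],**d)
cv2.imwrite("pics/w1.png",d["image"][:,:,::-1])
```

```text
{'t': 0.1, 'eef_pos': [0.201, -0.5913, 0.226], 'eef_rot': [-0.5746, 0.4122, -0.4113, 0.5751], 'force': [0.0187, 0.3807, -0.5331], 'grip_width': 1.0027}
[[332.1, 0.0, 276.4], [0.0, 332.1, 213.2], [0.0, 0.0, 1.0]] [[1.0, 0.0018, 0.0003, -0.0006], [0.0002, -0.2444, 0.9697, -0.1569], [0.0018, -0.9697, -0.2444, 0.065], [0.0, 0.0, 0.0, 1.0]]
```

View pics/w1.png

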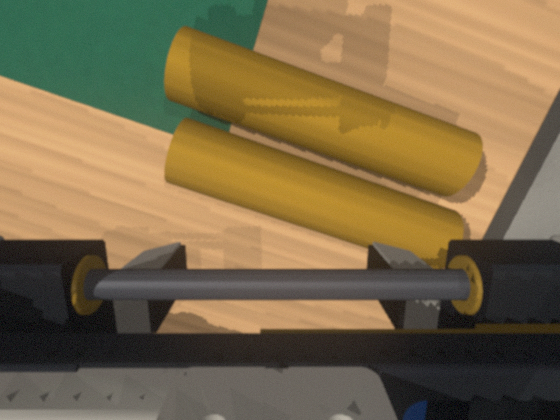

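The move was refused because every key is required, so the arm stayed put and this picture shows only the bench and the rolls by the start pose. I'll resend it with all the keys.

Emit:
step_arm:
  rows:
    - {"tx": -38,"ty": 0,"tz": 47,"twist": 0}
    - {"tx": -38,"ty": 0,"tz": 47,"twist": 0}
    - {"tx": -38,"ty": 0,"tz": 47,"twist": 0}
    - {"tx": -38,"ty": 0,"tz": 47,"twist": 0}
    - {"tx": -38,"ty": 0,"tz": 47,"twist": 0}
    - {"tx": -38,"ty": 0,"tz": 47,"twist": 0}
    - {"tx": -38,"ty": 0,"tz": 47,"twist": 0}
    - {"tx": -38,"ty": 0,"tz": 47,"twist": 0}
    - {"tx": -38,"ty": 0,"tz": 47,"twist": 0}
    - {"tx": -38,"ty": 0,"tz": 47,"twist": 0}
    - {"tx": 0,"ty": 0,"tz": 0,"twist": -4.7}
    - {"tx": 0,"ty": 0,"tz": 0,"twist": 0}
  jaw: 1
  newtons: 20

```text
t: 1.65
eef_pos: [0.5237, -0.0803, 0.2263]
eef_rot: [0.592, -0.388, 0.387, -0.591]
force: [0.0, 0.1, -0.3]
grip_width: 0.005
```

```bash
cat > wr.py <<'E'
import sys
from station import monitor, eyes
from h import *
from scipy.spatial.transform import Rotation as Ro
def wrist(name):
    s=monitor.observe(); d=eyes.get_image("wrist")
    T=np.eye(4);T[:3,:3]=Ro.from_quat(s["eef_rot"]).as_matrix();T[:3,3]=s["eef_pos"]
    W=np.linalg.inv(T@d["T_tool_cam"]); d["R"]=W[:3,:3]; d["t"]=W[:3,3]
    np.savez(name+".npz",**d); cv2.imwrite(f"pics/{name}.png",d["image"][:,:,::-1])
    print({k:np.round(s[k],4).tolist() for k in("t","eef_pos","force","grip_width")}, T[:3,:3].round(3).tolist())
    return d
if __name__=="__main__": wrist(sys.argv[1])
E
python3 wr.py w2
```

```text
{'t': 1.65, 'eef_pos': [0.5237, -0.0803, 0.2263], 'force': [0.0096, 0.1239, -0.2611], 'grip_width': 0.0051} [[0.399, -0.001, 0.917], [-0.917, -0.0, 0.399], [-0.0, -1.0, -0.001]]
```

View pics/w2.png

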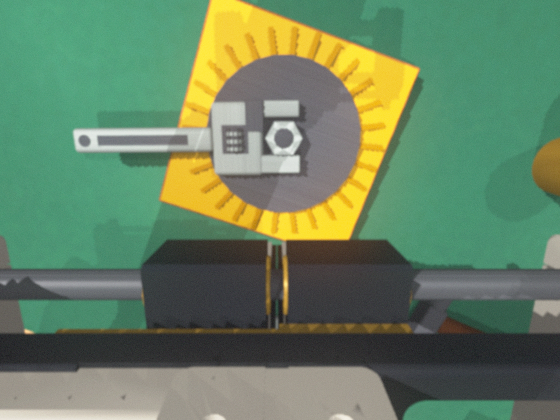

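The wrench lies level in the wrist picture: nut stud at (284,138), worm at (234,139), handle hole at (85,140), slot from (98,140) to (188,139). The shut fingers are just below it.

Run:
```python
from h import *
d=dict(np.load("w2.npz"))
nut=ray(d,(284,138),.05);hole=ray(d,(85,140.5),.046);worm=ray(d,(234,139.5),.053);se=ray(d,(188,139.5),.046)
print("nut",nut,"hole",hole,"worm",worm)
v=se-hole;print(np.degrees(np.arctan2(v[1],v[0])));v=nut-hole;print(np.degrees(np.arctan2(v[1],v[0])))
v=nut-worm;print(np.hypot(*v[:2]))
R=np.array([[0.399, -0.001, 0.917], [-0.917, -0.0, 0.399], [-0.0, -1.0, -0.001]])
for w in (worm,): print((R.T@(np.r_[w[:2],.08]-[0.5237,-0.0803,.2263])*1e3).round(1))
# mouth between jaws along column ~272-298 (wrist picture): brightness profile
g=cv2.cvtColor(d["image"],cv2.COLOR_RGB2GRAY); print(g[96:180,267:271].mean(1).round().astype(int).tolist())
```

```text
nut [ 0.57857707 -0.06381361  0.05      ] hole [0.49716913 0.1160293  0.046     ] worm [ 0.5578675  -0.01982054  0.053     ]
-65.83429983385574
-65.64557308724291
0.04862382862205929
[-41.8 146.3  55.6]
[112, 112, 114, 123, 154, 185, 200, 201, 197, 198, 197, 197, 198, 194, 194, 193, 192, 190, 184, 169, 138, 101, 78, 71, 76, 80, 78, 78, 77, 78, 80, 87, 97, 111, 130, 144, 160, 173, 187, 199, 209, 220, 224, 224, 215, 199, 183, 168, 153, 139, 123, 106, 91, 82, 75, 74, 78, 84, 114, 153, 184, 195, 197, 198, 198, 194, 194, 193, 193, 193, 194, 193, 193, 194, 192, 179, 145, 104, 80, 79, 83, 90, 101, 107]
```

Emit:
step_arm:
  rows:
    - {"tx": -52,"ty": 0,"tz": 30,"twist": -0.8}
    - {"tx": 0,"ty": 40,"tz": 26,"twist": 0}
    - {"tx": 0,"ty": 50,"tz": 0,"twist": 0}
    - {"tx": 0,"ty": 45,"tz": 0,"twist": 0}
    - {"tx": 0,"ty": 22,"tz": 0,"twist": 0}
    - {"tx": 0,"ty": 4,"tz": 0,"twist": 0}
    - {"tx": 0,"ty": 0,"tz": 0,"twist": 0}
    - {"tx": 0,"ty": 0,"tz": 0,"twist": 0}

```text
t: 2.7
eef_pos: [0.5552, -0.0106, 0.067]
eef_rot: [-0.593, 0.383, -0.385, 0.594]
force: [0.4, -0.3, 0.3]
grip_width: 0.004
```

Run:
```python
from station import monitor
import numpy as np
s=monitor.observe();print(s["eef_pos"],s["force"])
from scipy.spatial.transform import Rotation as Ro
R=Ro.from_quat(s["eef_rot"]).as_matrix();print(R.round(3).tolist())
print((R.T@(np.array([.5583,-.02,.056])-s["eef_pos"])*1e3).round(1))
```

```text
[ 0.55524079 -0.0106334   0.06700795] [ 0.43970335 -0.25388968  0.28467913]
[[0.41, 0.002, 0.912], [-0.912, -0.0, 0.41], [0.001, -1.0, 0.002]]
[ 9.8 11.  -1.1]
```

Emit:
step_arm:
  rows:
    - {"tx": 0,"ty": 5,"tz": -1,"twist": 0}
    - {"tx": 0,"ty": 4,"tz": 0,"twist": 0}
    - {"tx": 0,"ty": 1,"tz": 0,"twist": 0}
    - {"tx": 0,"ty": 0,"tz": 0,"twist": 0}

```text
t: 3.2
eef_pos: [0.5534, -0.0107, 0.0556]
eef_rot: [0.594, -0.384, 0.384, -0.594]
force: [0.1, 1.5, 0.1]
grip_width: 0.002
```

Emit:
step_arm:
  rows:
    - {"tx": 0,"ty": 1,"tz": 0,"twist": 0}
    - {"tx": 0,"ty": 0,"tz": 0,"twist": 0}

```text
t: 3.45
eef_pos: [0.5534, -0.0108, 0.0547]
eef_rot: [0.594, -0.384, 0.384, -0.594]
force: [0.1, 0.4, -0.9]
grip_width: 0.003
```

Emit:
step_arm:
  rows:
    - {"tx": 0,"ty": 0.7,"tz": 0,"twist": 0}
    - {"tx": 0,"ty": 0,"tz": 0,"twist": 0}

```text
t: 3.7
eef_pos: [0.5534, -0.0108, 0.054]
eef_rot: [0.594, -0.384, 0.384, -0.594]
force: [0.1, 0.1, 0.7]
grip_width: 0.009
```

Emit:
step_arm:
  rows:
    - {"tx": 0,"ty": 0.7,"tz": 0,"twist": 0}
    - {"tx": 0,"ty": 0,"tz": 0,"twist": 0}

```text
t: 3.95
eef_pos: [0.5534, -0.0108, 0.0533]
eef_rot: [0.594, -0.384, 0.384, -0.594]
force: [-0.4, 0.1, 0.4]
grip_width: 0.004
```

Emit:
step_arm:
  rows:
    - {"tx": 0,"ty": 0.5,"tz": 0,"twist": 0}
    - {"tx": 0,"ty": 0,"tz": 0,"twist": 0}

```text
t: 4.2
eef_pos: [0.5534, -0.0108, 0.0528]
eef_rot: [0.594, -0.384, 0.384, -0.594]
force: [-1.0, 0.5, 0.8]
grip_width: 0.003
```

Emit:
step_arm:
  rows:
    - {"tx": 0,"ty": 0.5,"tz": 0,"twist": 0}
    - {"tx": 0,"ty": 0,"tz": 0,"twist": 0}

```text
t: 4.45
eef_pos: [0.5534, -0.0108, 0.0523]
eef_rot: [0.594, -0.384, 0.384, -0.594]
force: [-0.7, -0.5, -0.1]
grip_width: 0.002
```

Emit:
step_arm:
  rows:
    - {"tx": 0,"ty": 0.5,"tz": 0,"twist": 0}
    - {"tx": 0,"ty": 0,"tz": 0,"twist": 0}

```text
t: 4.7
eef_pos: [0.5535, -0.0108, 0.0518]
eef_rot: [0.594, -0.384, 0.384, -0.594]
force: [0.6, -0.0, -0.2]
grip_width: 0.007
```

Emit:
step_arm:
  rows:
    - {"tx": 0,"ty": 0.5,"tz": 0,"twist": 0}
    - {"tx": 0,"ty": 0,"tz": 0,"twist": 0}

```text
t: 4.95
eef_pos: [0.5534, -0.0108, 0.0513]
eef_rot: [0.594, -0.384, 0.384, -0.594]
force: [0.8, -0.6, -0.8]
grip_width: 0.007
```

Emit:
step_arm:
  rows:
    - {"tx": 0,"ty": 0.4,"tz": 0,"twist": 0}
    - {"tx": 0,"ty": 0,"tz": 0,"twist": 0}

```text
t: 5.2
eef_pos: [0.5534, -0.0106, 0.051]
eef_rot: [-0.594, 0.384, -0.384, 0.594]
force: [0.0, 0.6, 0.8]
grip_width: 0.007
```

Emit:
step_arm:
  rows:
    - {"tx": 0,"ty": -7,"tz": 0,"twist": 0}
    - {"tx": 7,"ty": 0,"tz": 0,"twist": 0}
    - {"tx": 0,"ty": 1.0,"tz": 0,"twist": 0}
    - {"tx": 0,"ty": 0,"tz": 0,"twist": 0}

```text
t: 5.7
eef_pos: [0.5562, -0.0173, 0.0567]
eef_rot: [0.594, -0.384, 0.384, -0.594]
force: [0.1, -0.8, 0.5]
grip_width: 0.005
```

Emit:
step_arm:
  rows:
    - {"tx": 0,"ty": 0.7,"tz": 0,"twist": 0}
    - {"tx": 0,"ty": 0,"tz": 0,"twist": 0}

```text
t: 5.95
eef_pos: [0.5562, -0.017, 0.0561]
eef_rot: [0.594, -0.384, 0.384, -0.594]
force: [0.3, -0.7, 0.2]
grip_width: 0.006
```

Emit:
step_arm:
  rows:
    - {"tx": 0,"ty": 0.6,"tz": 0,"twist": 0}
    - {"tx": 0,"ty": 0,"tz": 0,"twist": 0}

```text
t: 6.2
eef_pos: [0.5563, -0.0171, 0.0555]
eef_rot: [0.594, -0.384, 0.384, -0.594]
force: [0.5, 0.2, -0.6]
grip_width: 0.004
```

Emit:
step_arm:
  rows:
    - {"tx": 0,"ty": 0.5,"tz": 0,"twist": 0}
    - {"tx": 0,"ty": 0,"tz": 0,"twist": 0}

```text
t: 6.45
eef_pos: [0.5563, -0.0172, 0.0551]
eef_rot: [0.594, -0.384, 0.384, -0.594]
force: [0.0, -0.2, 0.2]
grip_width: 0.003
```

Emit:
step_arm:
  rows:
    - {"tx": 0,"ty": 0.7,"tz": 0,"twist": 0}
    - {"tx": 0,"ty": 0,"tz": 0,"twist": 0}

```text
t: 6.7
eef_pos: [0.5563, -0.0172, 0.0544]
eef_rot: [0.594, -0.384, 0.384, -0.594]
force: [0.7, 0.5, -0.2]
grip_width: 0.004
```

Emit:
step_arm:
  rows:
    - {"tx": 0,"ty": 0.5,"tz": 0,"twist": 0}
    - {"tx": 0,"ty": 0,"tz": 0,"twist": 0}

```text
t: 6.95
eef_pos: [0.5564, -0.0172, 0.0539]
eef_rot: [0.594, -0.384, 0.384, -0.594]
force: [-0.7, -0.4, 0.5]
grip_width: 0.004
```

Emit:
step_arm:
  rows:
    - {"tx": 0,"ty": 0.5,"tz": 0,"twist": 0}
    - {"tx": 0,"ty": 0,"tz": 0,"twist": 0}

```text
t: 7.2
eef_pos: [0.5564, -0.0171, 0.0537]
eef_rot: [-0.594, 0.384, -0.384, 0.594]
force: [-1.3, -0.6, 4.5]
grip_width: 0.004
```

Emit:
step_arm:
  rows:
    - {"tx": 0,"ty": 0.5,"tz": 0,"twist": 0}
    - {"tx": 0,"ty": 0,"tz": 0,"twist": 0}

```text
t: 7.45
eef_pos: [0.5565, -0.0171, 0.0536]
eef_rot: [-0.594, 0.384, -0.384, 0.594]
force: [-1.9, -0.2, 9.5]
grip_width: 0.006
```

Contact came at z ≈ 0.0537 m, with 9.5 N. The shut tips are narrow along tool x, so I'll lift and turn the tool 90° to put the 19 mm pad width along the stroke. I'll check the last joint's angle first.

Emit:
step_arm:
  rows:
    - {"tx": 0,"ty": -10,"tz": 0,"twist": 0}
    - {"tx": 3,"ty": 0,"tz": 0,"twist": 0}

```text
t: 7.7
eef_pos: [0.5582, -0.0197, 0.0637]
eef_rot: [-0.594, 0.383, -0.384, 0.594]
force: [0.9, -0.5, -0.0]
grip_width: 0.004
```

```bash
python3 -c "
from station import monitor
import numpy as np
s=monitor.observe();print(np.round(s['joint_pos'],3),s['eef_pos'])"
```

```text
[ 0.138  0.535 -0.275  1.893  0.207  0.74  -1.4  ] [ 0.55819942 -0.01968828  0.06372785]
```

Emit:
step_arm:
  rows:
    - {"tx": 0,"ty": 0,"tz": 0,"twist": 10}
    - {"tx": 0,"ty": 0,"tz": 0,"twist": 10}
    - {"tx": 0,"ty": 0,"tz": 0,"twist": 10}
    - {"tx": 0,"ty": 0,"tz": 0,"twist": 10}
    - {"tx": 0,"ty": 0,"tz": 0,"twist": 10}
    - {"tx": 0,"ty": 0,"tz": 0,"twist": 10}
    - {"tx": 0,"ty": 0,"tz": 0,"twist": 10}
    - {"tx": 0,"ty": 0,"tz": 0,"twist": 10}
    - {"tx": 0,"ty": 0,"tz": 0,"twist": 10}
    - {"tx": 0,"ty": 0,"tz": -8,"twist": 0}
    - {"tx": 0,"ty": 0,"tz": 0,"twist": 0}

```text
t: 9.07
eef_pos: [0.5539, -0.0115, 0.0628]
eef_rot: [-0.151, 0.691, -0.691, 0.15]
force: [-1.4, -1.2, 0.1]
grip_width: 0.003
```

```bash
python3 wr.py w3
python3 - <<'E'
import numpy as np
from station import monitor
from scipy.spatial.transform import Rotation as Ro
s=monitor.observe();R=Ro.from_quat(s["eef_rot"]).as_matrix()
print((R.T@(np.array([.5583,-.02,.054])-s["eef_pos"])*1e3).round(1))
E
```

```text
{'t': 9.075, 'eef_pos': [0.5539, -0.0115, 0.0628], 'force': [-1.4182, -1.1777, 0.0876], 'grip_width': 0.0031} [[-0.909, -0.001, 0.416], [-0.416, 0.0, -0.909], [0.0, -1.0, -0.0]]
[-0.5  8.8  9. ]
```

View pics/w3.png

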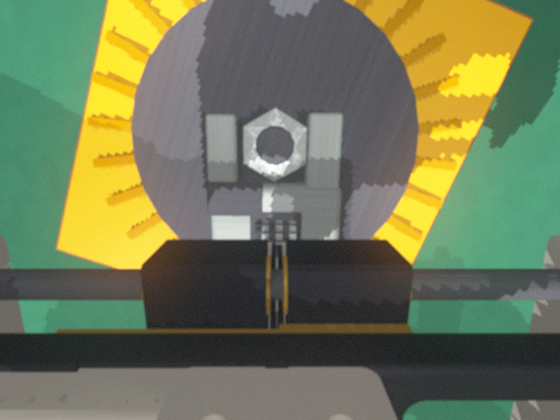

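The moving jaw's inner edge is at column 237, the nut spans columns 244–307, and the fixed jaw is at 307. That leaves a gap of about 3.6 mm on the moving side. The tip sits 9 mm behind the worm, so I'll press down there.

Emit:
step_arm:
  rows:
    - {"tx": 0,"ty": 6,"tz": 0,"twist": 0}
    - {"tx": 0,"ty": 2,"tz": 0,"twist": 0}
    - {"tx": 0,"ty": 0.5,"tz": 0,"twist": 0}
    - {"tx": 0,"ty": 0,"tz": 0,"twist": 0}

```text
t: 9.62
eef_pos: [0.5543, -0.0127, 0.0544]
eef_rot: [0.149, -0.691, 0.691, -0.149]
force: [-0.5, -0.1, -0.0]
grip_width: 0.005
```

Emit:
step_arm:
  rows:
    - {"tx": 0,"ty": 0.5,"tz": 0,"twist": 0}
    - {"tx": 0,"ty": 0,"tz": 0,"twist": 0}

```text
t: 9.88
eef_pos: [0.5543, -0.0126, 0.054]
eef_rot: [0.149, -0.691, 0.691, -0.149]
force: [-0.1, 0.5, 0.1]
grip_width: 0.002
```

Emit:
step_arm:
  rows:
    - {"tx": 0,"ty": 0.4,"tz": 0,"twist": 0}
    - {"tx": 0,"ty": 0,"tz": 0,"twist": 0}

```text
t: 10.12
eef_pos: [0.5544, -0.0126, 0.0537]
eef_rot: [0.149, -0.691, 0.691, -0.149]
force: [-0.7, 0.2, 2.5]
grip_width: 0.007
```

Emit:
step_arm:
  rows:
    - {"tx": 0,"ty": 0.4,"tz": 0,"twist": 0}
    - {"tx": 0,"ty": 0.4,"tz": 0,"twist": 0}
    - {"tx": 0,"ty": 0,"tz": 0,"twist": 0}

```text
t: 10.5
eef_pos: [0.5545, -0.0127, 0.0534]
eef_rot: [0.148, -0.691, 0.691, -0.149]
force: [-2.6, -0.4, 9.5]
grip_width: 0.007
```

Emit:
step_arm:
  rows:
    - {"tx": 0,"ty": 0,"tz": 1,"twist": 0}
    - {"tx": 0,"ty": 0,"tz": 1,"twist": 0}
    - {"tx": 0,"ty": 0,"tz": 0,"twist": 0}

```text
t: 10.88
eef_pos: [0.5552, -0.0142, 0.0534]
eef_rot: [-0.149, 0.691, -0.691, 0.149]
force: [-3.5, 0.2, 10.8]
grip_width: 0.008
```

Emit:
step_arm:
  rows:
    - {"tx": 0,"ty": 0,"tz": 1,"twist": 0}
    - {"tx": 0,"ty": 0,"tz": 1,"twist": 0}
    - {"tx": 0,"ty": 0,"tz": 1,"twist": 0}

```text
t: 11.25
eef_pos: [0.5561, -0.0162, 0.0534]
eef_rot: [-0.149, 0.692, -0.691, 0.149]
force: [-4.3, 3.1, 12.5]
grip_width: 0.008
```

Emit:
step_arm:
  rows:
    - {"tx": 0,"ty": -0.1,"tz": 1,"twist": 0}
    - {"tx": 0,"ty": 0,"tz": 1,"twist": 0}
    - {"tx": 0,"ty": 0,"tz": 1,"twist": 0}
    - {"tx": 0,"ty": 0,"tz": 1,"twist": 0}

```text
t: 11.75
eef_pos: [0.5577, -0.0197, 0.0534]
eef_rot: [-0.149, 0.692, -0.691, 0.149]
force: [-4.4, 2.7, 10.6]
grip_width: 0.007
```

Emit:
step_arm:
  rows:
    - {"tx": 0,"ty": -0.1,"tz": 1,"twist": 0}
    - {"tx": 0,"ty": 0,"tz": 1,"twist": 0}
    - {"tx": 0,"ty": 0,"tz": 1,"twist": 0}
    - {"tx": 0,"ty": 0,"tz": 1,"twist": 0}

```text
t: 12.25
eef_pos: [0.5593, -0.0234, 0.0534]
eef_rot: [-0.149, 0.692, -0.691, 0.149]
force: [-4.3, 3.0, 10.6]
grip_width: 0.003
```

Emit:
step_arm:
  rows:
    - {"tx": 0,"ty": 0,"tz": 1,"twist": 0}
    - {"tx": 0,"ty": 0,"tz": 1,"twist": 0}
    - {"tx": 0,"ty": 0,"tz": 1,"twist": 0}

```text
t: 12.62
eef_pos: [0.5605, -0.0261, 0.0534]
eef_rot: [-0.149, 0.692, -0.691, 0.149]
force: [-4.7, 2.4, 10.4]
grip_width: 0.008
```

```bash
python3 wr.py w4
python3 - <<'E'
import numpy as np,cv2
a=np.load("w3.npz")["image"];b=np.load("w4.npz")["image"]
c=np.hstack([a[90:250,180:370],b[90:250,180:370]])[:,:,::-1]
cv2.imwrite("pics/c34.png",cv2.resize(c,None,fx=2,fy=2))
E
```

```text
{'t': 12.625, 'eef_pos': [0.5605, -0.0261, 0.0534], 'force': [-4.6721, 2.4225, 10.4498], 'grip_width': 0.0083} [[-0.911, -0.001, 0.412], [-0.412, 0.001, -0.911], [0.0, -1.0, -0.001]]
```

View pics/c34.png

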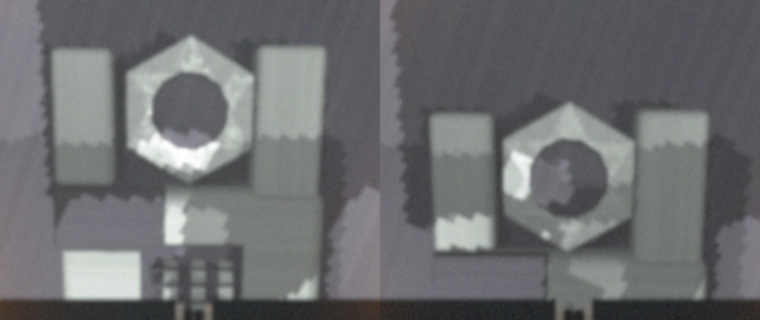

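The left panel (before) shows a gap of about 3.3 mm. The right panel (after) shows the jaw edge at 494 and the nut at 502–635, a gap of about 1.9 mm. The worm is rolling, so I'll lift, go back and make a second stroke.

Emit:
step_arm:
  rows:
    - {"tx": 0,"ty": -4,"tz": 0,"twist": 0}
    - {"tx": 0,"ty": 0,"tz": -16,"twist": 0}
    - {"tx": 0,"ty": 0,"tz": 0,"twist": 0}
    - {"tx": 0,"ty": 3,"tz": 0,"twist": 0}
    - {"tx": 0,"ty": 0.3,"tz": 0,"twist": 0}
    - {"tx": 0,"ty": 0.3,"tz": 0,"twist": 0}
    - {"tx": 0,"ty": 0,"tz": 0,"twist": 0}

```text
t: 13.55
eef_pos: [0.5546, -0.0127, 0.0536]
eef_rot: [-0.148, 0.691, -0.691, 0.149]
force: [-0.8, 1.0, 5.9]
grip_width: 0.004
```

Emit:
step_arm:
  rows:
    - {"tx": 0,"ty": 0.2,"tz": 0,"twist": 0}
    - {"tx": 0,"ty": 0.2,"tz": 0,"twist": 0}
    - {"tx": 0,"ty": 0,"tz": 0,"twist": 0}

```text
t: 13.92
eef_pos: [0.5546, -0.0128, 0.0535]
eef_rot: [0.148, -0.691, 0.691, -0.149]
force: [-1.3, 1.2, 8.9]
grip_width: 0.004
```

Emit:
step_arm:
  rows:
    - {"tx": 0,"ty": 0,"tz": 1,"twist": 0}
    - {"tx": 0,"ty": 0,"tz": 1,"twist": 0}
    - {"tx": 0,"ty": 0,"tz": 1,"twist": 0}
    - {"tx": 0,"ty": 0,"tz": 1,"twist": 0}

```text
t: 14.42
eef_pos: [0.5559, -0.0156, 0.0534]
eef_rot: [-0.149, 0.692, -0.691, 0.149]
force: [-3.2, 4.2, 10.7]
grip_width: 0.004
```

Emit:
step_arm:
  rows:
    - {"tx": 0,"ty": 0,"tz": 1,"twist": 0}
    - {"tx": 0,"ty": 0,"tz": 1,"twist": 0}
    - {"tx": 0,"ty": 0,"tz": 1,"twist": 0}
    - {"tx": 0,"ty": 0,"tz": 1,"twist": 0}

```text
t: 14.92
eef_pos: [0.5575, -0.0192, 0.0534]
eef_rot: [-0.149, 0.692, -0.691, 0.149]
force: [-3.4, 3.7, 9.4]
grip_width: 0.006
```

Emit:
step_arm:
  rows:
    - {"tx": 0,"ty": 0,"tz": 1,"twist": 0}
    - {"tx": 0,"ty": 0,"tz": 1,"twist": 0}
    - {"tx": 0,"ty": 0,"tz": 1,"twist": 0}
    - {"tx": 0,"ty": 0,"tz": 1,"twist": 0}

```text
t: 15.42
eef_pos: [0.5591, -0.0229, 0.0534]
eef_rot: [-0.149, 0.692, -0.691, 0.149]
force: [-2.8, 3.6, 10.5]
grip_width: 0.003
```

Emit:
step_arm:
  rows:
    - {"tx": 0,"ty": 0,"tz": 1,"twist": 0}
    - {"tx": 0,"ty": 0,"tz": 1,"twist": 0}
    - {"tx": 0,"ty": 0,"tz": 1,"twist": 0}
    - {"tx": 0,"ty": 0,"tz": 1,"twist": 0}

```text
t: 15.92
eef_pos: [0.5608, -0.0265, 0.0534]
eef_rot: [-0.149, 0.692, -0.691, 0.149]
force: [-3.1, 3.2, 9.2]
grip_width: 0.005
```

Emit:
step_arm:
  rows:
    - {"tx": 0,"ty": -4,"tz": 0,"twist": 0}
    - {"tx": 0,"ty": 0,"tz": -16,"twist": 0}
    - {"tx": 0,"ty": 0,"tz": 0,"twist": 0}
    - {"tx": 0,"ty": 3.3,"tz": 0,"twist": 0}
    - {"tx": 0,"ty": 0.3,"tz": 0,"twist": 0}
    - {"tx": 0,"ty": 0.2,"tz": 0,"twist": 0}
    - {"tx": 0,"ty": 0,"tz": 0,"twist": 0}

```text
t: 16.8
eef_pos: [0.5546, -0.0127, 0.0535]
eef_rot: [0.148, -0.691, 0.691, -0.149]
force: [-1.8, 0.7, 8.5]
grip_width: 0.003
```

Emit:
step_arm:
  rows:
    - {"tx": 0,"ty": 0.2,"tz": 1,"twist": 0}
    - {"tx": 0,"ty": 0,"tz": 1,"twist": 0}
    - {"tx": 0,"ty": 0,"tz": 1,"twist": 0}
    - {"tx": 0,"ty": 0,"tz": 1,"twist": 0}

```text
t: 17.3
eef_pos: [0.5559, -0.0156, 0.0534]
eef_rot: [-0.149, 0.692, -0.691, 0.149]
force: [-4.4, 3.3, 11.4]
grip_width: 0.005
```

Emit:
step_arm:
  rows:
    - {"tx": 0,"ty": 0,"tz": 1,"twist": 0}
    - {"tx": 0,"ty": 0,"tz": 1,"twist": 0}
    - {"tx": 0,"ty": 0,"tz": 1,"twist": 0}

```text
t: 17.68
eef_pos: [0.5571, -0.0183, 0.0534]
eef_rot: [-0.149, 0.692, -0.691, 0.149]
force: [-3.3, 3.3, 10.9]
grip_width: -0.0
```

Emit:
step_arm:
  rows:
    - {"tx": 0,"ty": 0,"tz": 1,"twist": 0}
    - {"tx": 0,"ty": 0,"tz": 1,"twist": 0}
    - {"tx": 0,"ty": 0,"tz": 1,"twist": 0}

```text
t: 18.05
eef_pos: [0.5583, -0.021, 0.0534]
eef_rot: [-0.149, 0.692, -0.691, 0.149]
force: [-3.7, 2.7, 11.1]
grip_width: 0.003
```

Emit:
step_arm:
  rows:
    - {"tx": 0,"ty": 0,"tz": 1,"twist": 0}
    - {"tx": 0,"ty": 0,"tz": 1,"twist": 0}
    - {"tx": 0,"ty": 0,"tz": 1,"twist": 0}

```text
t: 18.42
eef_pos: [0.5595, -0.0238, 0.0534]
eef_rot: [-0.149, 0.692, -0.691, 0.149]
force: [-3.6, 4.2, 10.8]
grip_width: 0.002
```

Emit:
step_arm:
  rows:
    - {"tx": 0,"ty": 0,"tz": 1,"twist": 0}
    - {"tx": 0,"ty": 0,"tz": 1,"twist": 0}
    - {"tx": 0,"ty": 0,"tz": 1,"twist": 0}

```text
t: 18.8
eef_pos: [0.5608, -0.0265, 0.0534]
eef_rot: [-0.149, 0.692, -0.691, 0.149]
force: [-3.9, 2.8, 10.5]
grip_width: 0.0
```

```bash
python3 wr.py w5
python3 - <<'E'
import numpy as np,cv2
a=np.load("w4.npz")["image"];b=np.load("w5.npz")["image"]
c=np.hstack([a[90:250,180:370],b[90:250,180:370]])[:,:,::-1]
cv2.imwrite("pics/c45.png",cv2.resize(c,None,fx=2,fy=2))
E
```

```text
{'t': 18.8, 'eef_pos': [0.5608, -0.0265, 0.0534], 'force': [-3.9343, 2.7764, 10.4691], 'grip_width': 0.0} [[-0.911, -0.0, 0.411], [-0.411, 0.001, -0.911], [-0.0, -1.0, -0.001]]
```

View pics/c45.png

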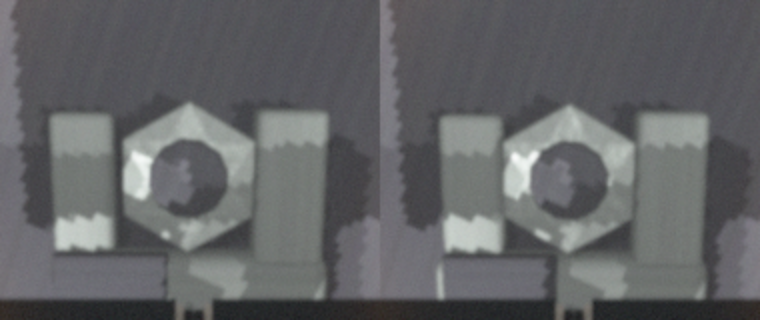

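The jaw's inner edge has moved from about 113 (left panel) to about 501 (right panel), right against the nut edge at 502. The pull hasn't risen yet, so I'll make another stroke and watch for the stall.

Emit:
step_arm:
  rows:
    - {"tx": 0,"ty": -4,"tz": 0,"twist": 0}
    - {"tx": 0,"ty": 0,"tz": -16,"twist": 0}
    - {"tx": 0,"ty": 0,"tz": 0,"twist": 0}
    - {"tx": 0,"ty": 3.3,"tz": 0,"twist": 0}
    - {"tx": 0,"ty": 0.3,"tz": 0,"twist": 0}
    - {"tx": 0,"ty": 0.3,"tz": 0,"twist": 0}
    - {"tx": 0,"ty": 0,"tz": 0,"twist": 0}

```text
t: 19.73
eef_pos: [0.5546, -0.0127, 0.0534]
eef_rot: [0.148, -0.691, 0.691, -0.149]
force: [-2.2, 1.5, 7.7]
grip_width: 0.005
```

Emit:
step_arm:
  rows:
    - {"tx": 0,"ty": 0.1,"tz": 1,"twist": 0}
    - {"tx": 0,"ty": 0,"tz": 1,"twist": 0}
    - {"tx": 0,"ty": 0,"tz": 1,"twist": 0}

```text
t: 20.1
eef_pos: [0.5556, -0.0149, 0.0534]
eef_rot: [-0.149, 0.692, -0.691, 0.149]
force: [-3.2, 4.4, 10.4]
grip_width: 0.005
```

Emit:
step_arm:
  rows:
    - {"tx": 0,"ty": 0,"tz": 1,"twist": 0}
    - {"tx": 0,"ty": 0,"tz": 1,"twist": 0}
    - {"tx": 0,"ty": 0,"tz": 1,"twist": 0}

```text
t: 20.48
eef_pos: [0.5567, -0.0174, 0.0534]
eef_rot: [-0.149, 0.692, -0.691, 0.149]
force: [-3.9, 3.2, 12.1]
grip_width: 0.0
```

Emit:
step_arm:
  rows:
    - {"tx": 0,"ty": 0,"tz": 1,"twist": 0}
    - {"tx": 0,"ty": 0,"tz": 1,"twist": 0}
    - {"tx": 0,"ty": 0,"tz": 1,"twist": 0}

```text
t: 20.85
eef_pos: [0.558, -0.0201, 0.0534]
eef_rot: [-0.149, 0.692, -0.691, 0.149]
force: [-3.6, 2.8, 10.5]
grip_width: 0.005
```

Emit:
step_arm:
  rows:
    - {"tx": 0,"ty": 0,"tz": 1,"twist": 0}
    - {"tx": 0,"ty": 0,"tz": 1,"twist": 0}
    - {"tx": 0,"ty": 0,"tz": 1,"twist": 0}

```text
t: 21.22
eef_pos: [0.5592, -0.0228, 0.0534]
eef_rot: [-0.149, 0.692, -0.691, 0.149]
force: [-4.9, 4.0, 11.4]
grip_width: 0.004
```

Emit:
step_arm:
  rows:
    - {"tx": 0,"ty": 0,"tz": 1,"twist": 0}
    - {"tx": 0,"ty": 0,"tz": 1,"twist": 0}

```text
t: 21.48
eef_pos: [0.56, -0.0246, 0.0534]
eef_rot: [-0.149, 0.692, -0.691, 0.149]
force: [-2.7, 3.9, 10.9]
grip_width: 0.002
```

Emit:
step_arm:
  rows:
    - {"tx": 0,"ty": 0,"tz": 1,"twist": 0}
    - {"tx": 0,"ty": 0,"tz": 1,"twist": 0}

```text
t: 21.72
eef_pos: [0.5609, -0.0264, 0.0534]
eef_rot: [-0.149, 0.692, -0.691, 0.149]
force: [-3.9, 3.3, 11.2]
grip_width: 0.004
```

```bash
python3 wr.py w6
python3 - <<'E'
import numpy as np,cv2
for n in("w4","w5","w6"):
    g=cv2.cvtColor(np.load(n+".npz")["image"],cv2.COLOR_RGB2GRAY); print(g[160:168,205:255].mean(0).round().astype(int).tolist())
E
```

```text
{'t': 21.725, 'eef_pos': [0.5609, -0.0264, 0.0534], 'force': [-3.8842, 3.3156, 11.1907], 'grip_width': 0.0042} [[-0.911, 0.0, 0.412], [-0.412, 0.001, -0.911], [-0.0, -1.0, -0.001]]
[104, 126, 138, 143, 144, 144, 140, 140, 143, 144, 146, 146, 144, 145, 144, 145, 144, 144, 143, 145, 147, 147, 145, 145, 145, 143, 142, 140, 137, 130, 118, 98, 80, 67, 64, 76, 108, 140, 154, 161, 172, 186, 190, 187, 181, 175, 170, 166, 164, 164]
[73, 74, 72, 74, 87, 109, 127, 138, 145, 147, 147, 143, 141, 141, 140, 141, 144, 144, 147, 149, 148, 145, 141, 141, 142, 146, 146, 147, 148, 149, 145, 138, 128, 116, 106, 100, 114, 139, 155, 162, 172, 184, 186, 181, 176, 174, 175, 175, 173, 174]
[72, 74, 73, 72, 72, 73, 89, 112, 130, 140, 146, 146, 141, 138, 140, 141, 143, 145, 145, 146, 146, 144, 141, 139, 141, 143, 145, 147, 148, 148, 147, 142, 134, 124, 118, 113, 114, 130, 148, 159, 167, 181, 188, 189, 184, 178, 175, 172, 170, 171]
```

Emit:
step_arm:
  rows:
    - {"tx": 0,"ty": -4,"tz": 0,"twist": 0}
    - {"tx": 0,"ty": 0,"tz": -16,"twist": 0}
    - {"tx": 0,"ty": 0,"tz": 0,"twist": 0}
    - {"tx": 0,"ty": 3.3,"tz": 0,"twist": 0}
    - {"tx": 0,"ty": 0.3,"tz": 0,"twist": 0}
    - {"tx": 0,"ty": 0.4,"tz": 0,"twist": 0}
    - {"tx": 0,"ty": 0,"tz": 0,"twist": 0}

```text
t: 22.65
eef_pos: [0.5547, -0.0127, 0.0534]
eef_rot: [0.148, -0.691, 0.691, -0.149]
force: [-2.8, 0.9, 9.1]
grip_width: 0.006
```

Emit:
step_arm:
  rows:
    - {"tx": 0,"ty": 0.2,"tz": 1,"twist": 0}
    - {"tx": 0,"ty": 0,"tz": 1,"twist": 0}
    - {"tx": 0,"ty": 0,"tz": 1,"twist": 0}

```text
t: 23.02
eef_pos: [0.5556, -0.0149, 0.0534]
eef_rot: [-0.149, 0.692, -0.691, 0.149]
force: [-4.1, 2.7, 12.6]
grip_width: 0.005
```

Emit:
step_arm:
  rows:
    - {"tx": 0,"ty": 0,"tz": 1,"twist": 0}
    - {"tx": 0,"ty": 0,"tz": 1,"twist": 0}

```text
t: 23.28
eef_pos: [0.5564, -0.0165, 0.0534]
eef_rot: [-0.149, 0.692, -0.691, 0.149]
force: [-3.4, 3.1, 12.5]
grip_width: 0.005
```

Emit:
step_arm:
  rows:
    - {"tx": 0,"ty": 0,"tz": 1,"twist": 0}
    - {"tx": 0,"ty": 0,"tz": 1,"twist": 0}

```text
t: 23.52
eef_pos: [0.5573, -0.0182, 0.0534]
eef_rot: [-0.149, 0.692, -0.691, 0.149]
force: [-4.0, 4.5, 11.8]
grip_width: 0.006
```

Emit:
step_arm:
  rows:
    - {"tx": 0,"ty": 0,"tz": 1,"twist": 0}
    - {"tx": 0,"ty": 0,"tz": 1,"twist": 0}

```text
t: 23.78
eef_pos: [0.5581, -0.0199, 0.0534]
eef_rot: [-0.149, 0.692, -0.691, 0.149]
force: [-2.9, 4.5, 12.6]
grip_width: 0.007
```

Emit:
step_arm:
  rows:
    - {"tx": 0,"ty": 0,"tz": 1,"twist": 0}
    - {"tx": 0,"ty": 0,"tz": 1,"twist": 0}

```text
t: 24.02
eef_pos: [0.5589, -0.0215, 0.0533]
eef_rot: [-0.149, 0.692, -0.691, 0.149]
force: [-4.4, 4.4, 12.7]
grip_width: 0.005
```

Emit:
step_arm:
  rows:
    - {"tx": 0,"ty": 0,"tz": 1,"twist": 0}
    - {"tx": 0,"ty": 0,"tz": 1,"twist": 0}

```text
t: 24.28
eef_pos: [0.5597, -0.0231, 0.0533]
eef_rot: [-0.149, 0.692, -0.691, 0.149]
force: [-4.9, 5.8, 12.6]
grip_width: 0.006
```

Emit:
step_arm:
  rows:
    - {"tx": 0,"ty": 0,"tz": 1,"twist": 0}
    - {"tx": 0,"ty": 0,"tz": 1,"twist": 0}

```text
t: 24.52
eef_pos: [0.5604, -0.0246, 0.0533]
eef_rot: [-0.149, 0.692, -0.691, 0.149]
force: [-3.6, 6.4, 13.3]
grip_width: 0.006
```

Emit:
step_arm:
  rows:
    - {"tx": 0,"ty": 0,"tz": 1,"twist": 0}
    - {"tx": 0,"ty": 0,"tz": 1,"twist": 0}

```text
t: 24.78
eef_pos: [0.5612, -0.0262, 0.0533]
eef_rot: [-0.149, 0.692, -0.69, 0.149]
force: [-4.4, 7.3, 12.7]
grip_width: 0.006
```

```bash
python3 wr.py w7
python3 - <<'E'
import numpy as np,cv2
for n in("w6","w7"):
    g=cv2.cvtColor(np.load(n+".npz")["image"],cv2.COLOR_RGB2GRAY); print(g[160:168,205:255].mean(0).round().astype(int).tolist());print(g[160:168,300:350].mean(0).round().astype(int).tolist())
E
```

```text
{'t': 24.775, 'eef_pos': [0.5612, -0.0262, 0.0533], 'force': [-4.3967, 7.2713, 12.7435], 'grip_width': 0.0062} [[-0.911, -0.0, 0.412], [-0.412, 0.002, -0.911], [-0.001, -1.0, -0.002]]
[72, 74, 73, 72, 72, 73, 89, 112, 130, 140, 146, 146, 141, 138, 140, 141, 143, 145, 145, 146, 146, 144, 141, 139, 141, 143, 145, 147, 148, 148, 147, 142, 134, 124, 118, 113, 114, 130, 148, 159, 167, 181, 188, 189, 184, 178, 175, 172, 170, 171]
[172, 171, 168, 164, 162, 155, 145, 128, 112, 115, 126, 134, 134, 131, 132, 133, 134, 135, 134, 135, 136, 136, 132, 128, 127, 127, 131, 132, 133, 136, 140, 140, 135, 129, 127, 128, 132, 134, 137, 139, 138, 128, 111, 91, 73, 65, 67, 68, 69, 69]
[72, 74, 73, 71, 71, 72, 70, 80, 100, 123, 137, 146, 145, 139, 137, 139, 141, 143, 144, 145, 145, 146, 143, 141, 141, 141, 142, 145, 147, 149, 147, 145, 138, 131, 124, 118, 115, 122, 140, 154, 159, 165, 172, 177, 175, 167, 166, 166, 168, 169]
[171, 173, 175, 173, 170, 165, 159, 146, 132, 125, 131, 136, 139, 135, 130, 129, 129, 131, 133, 134, 134, 136, 135, 131, 128, 126, 127, 128, 131, 135, 137, 141, 136, 132, 127, 127, 129, 132, 133, 136, 135, 128, 108, 84, 69, 66, 68, 69, 67, 69]
```

The pull has climbed from about 4.5 to 8.4 N, so the jaw is bearing on the nut. One short extra push and a hold, then I'll lift off.

Emit:
step_arm:
  rows:
    - {"tx": 0,"ty": 0,"tz": 1,"twist": 0}
    - {"tx": 0,"ty": 0,"tz": 0,"twist": 0}
    - {"tx": 0,"ty": 0,"tz": 0,"twist": 0}

```text
t: 25.2
eef_pos: [0.5616, -0.027, 0.0533]
eef_rot: [-0.149, 0.692, -0.69, 0.149]
force: [-4.7, 7.0, 13.2]
grip_width: 0.001
```

Emit:
step_arm:
  rows:
    - {"tx": 0,"ty": -5,"tz": -1,"twist": 0}
    - {"tx": 0,"ty": -50,"tz": 0,"twist": 0}
    - {"tx": 0,"ty": -50,"tz": -30,"twist": 0}
    - {"tx": 0,"ty": -30,"tz": -50,"twist": 0}
    - {"tx": 0,"ty": 0,"tz": -50,"twist": 0}
    - {"tx": 0,"ty": 0,"tz": 0,"twist": 0}
    - {"tx": 0,"ty": 0,"tz": 0,"twist": 0}

```text
t: 26.08
eef_pos: [0.516, 0.073, 0.1838]
eef_rot: [0.15, -0.69, 0.692, -0.148]
force: [-0.3, -1.3, -0.2]
grip_width: 0.011
```

```bash
python3 wr.py w8
```

```text
{'t': 26.075, 'eef_pos': [0.516, 0.073, 0.1838], 'force': [-0.3127, -1.2516, -0.2128], 'grip_width': 0.0105} [[-0.911, -0.002, 0.412], [-0.412, -0.003, -0.911], [0.003, -1.0, 0.002]]
```

View pics/w8.png

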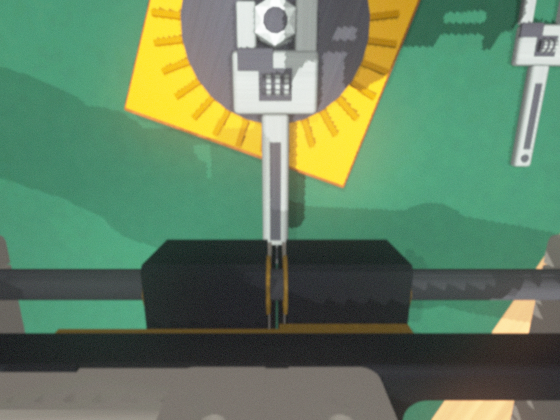

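The jaws sit snug on both sides of the nut at (275,18), and the handle runs straight down the picture to (276,240). I'll move to the robot's side of the handle at handle_grip and go down to mid-handle height.

Emit:
step_arm:
  rows:
    - {"tx": 36,"ty": 0,"tz": -14,"twist": 0}
    - {"tx": 0,"ty": 45,"tz": 0,"twist": 0}
    - {"tx": 0,"ty": 50,"tz": 0,"twist": 0}
    - {"tx": 0,"ty": 35,"tz": 0,"twist": 0}
    - {"tx": 0,"ty": 16,"tz": 0,"twist": 0}
    - {"tx": 0,"ty": 0,"tz": 0,"twist": 0}
    - {"tx": 0,"ty": 0,"tz": 0,"twist": 0}

```text
t: 27.0
eef_pos: [0.4783, 0.0705, 0.0391]
eef_rot: [0.149, -0.691, 0.692, -0.148]
force: [0.4, 0.5, -0.1]
grip_width: 0.004
```

Emit:
step_arm:
  rows:
    - {"tx": -4,"ty": 0,"tz": 0,"twist": 0}
    - {"tx": -3,"ty": 0,"tz": 0,"twist": 0}
    - {"tx": -3,"ty": 0,"tz": 0,"twist": 0}

```text
t: 27.38
eef_pos: [0.4868, 0.0755, 0.0384]
eef_rot: [0.149, -0.691, 0.692, -0.149]
force: [-0.7, -0.3, -0.5]
grip_width: 0.002
```

Emit:
step_arm:
  rows:
    - {"tx": -2,"ty": 0,"tz": 0,"twist": 0}
    - {"tx": -2,"ty": 0,"tz": 0,"twist": 0}

```text
t: 27.62
eef_pos: [0.4899, 0.0768, 0.038]
eef_rot: [0.15, -0.691, 0.692, -0.148]
force: [-1.4, -0.7, 0.2]
grip_width: 0.009
```

Emit:
step_arm:
  rows:
    - {"tx": -2,"ty": 0,"tz": 0,"twist": 0}
    - {"tx": -2,"ty": 0,"tz": 0,"twist": 0}

```text
t: 27.88
eef_pos: [0.4921, 0.0779, 0.0377]
eef_rot: [0.15, -0.691, 0.692, -0.147]
force: [-5.6, -2.3, 5.0]
grip_width: 0.004
```

Emit:
step_arm:
  rows:
    - {"tx": -2,"ty": -0.5,"tz": 0,"twist": 0.7}
    - {"tx": -2,"ty": 0,"tz": 0,"twist": 0.7}
    - {"tx": -2,"ty": 0,"tz": 0,"twist": 0.7}

```text
t: 28.25
eef_pos: [0.4975, 0.0808, 0.0381]
eef_rot: [0.138, -0.694, 0.694, -0.134]
force: [-6.3, -0.1, 1.8]
grip_width: 0.004
```

Emit:
step_arm:
  rows:
    - {"tx": -3,"ty": 0,"tz": 0,"twist": 1}
    - {"tx": -3,"ty": 0,"tz": 0,"twist": 1}
    - {"tx": -3,"ty": 0,"tz": 0,"twist": 1}

```text
t: 28.62
eef_pos: [0.5054, 0.0848, 0.038]
eef_rot: [0.12, -0.697, 0.697, -0.116]
force: [-8.5, 2.9, 3.8]
grip_width: -0.001
```

Emit:
step_arm:
  rows:
    - {"tx": -3,"ty": 0,"tz": 0,"twist": 1}
    - {"tx": -3,"ty": 0,"tz": 0,"twist": 1}
    - {"tx": -3,"ty": 0,"tz": 0,"twist": 1}

```text
t: 29.0
eef_pos: [0.5137, 0.0882, 0.0379]
eef_rot: [-0.102, 0.7, -0.7, 0.098]
force: [-8.6, 3.7, 4.7]
grip_width: 0.004
```

Run:
```python
from station import monitor,eyes
from h import *
s=monitor.observe();d=eyes.get_image("top");im=d["image"];np.savez("top1.npz",**d)
from scipy.spatial.transform import Rotation as Ro
R=Ro.from_quat(s["eef_rot"]).as_matrix();print("force in tool",(R.T@s["force"]).round(1),"pos in wrench frame rel nut (tool axes)",(R.T@(s["eef_pos"]-[.5785,-.0643,.032])*1e3).round(1))
cv2.imwrite("pics/t1.png",cv2.resize(im[130:250,195:345,::-1],None,fx=5,fy=5,interpolation=cv2.INTER_CUBIC))
```

```text
force in tool [ 7.2 -4.7 -6. ] pos in wrench frame rel nut (tool axes) [  19.6   -5.6 -164.6]
```

View pics/t1.png

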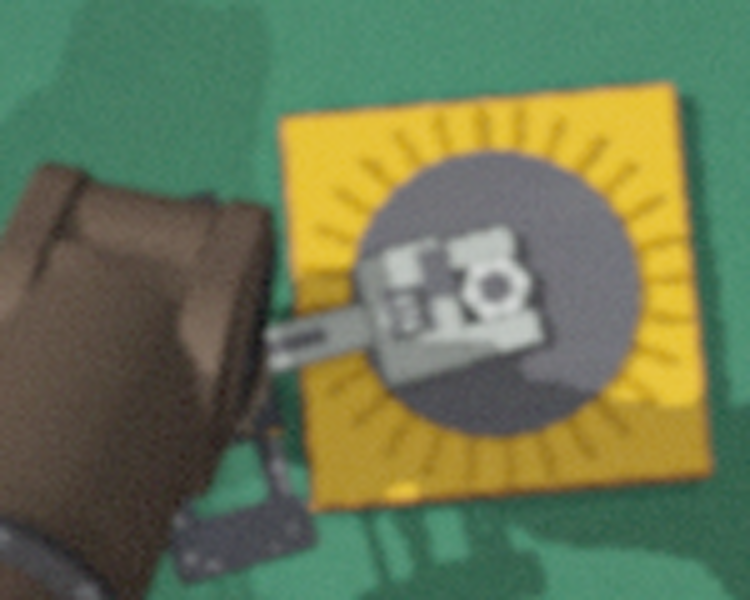

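The wrench is turning with the nut, the jaw still snug at about (500,285), with the handle turned about 12°. I'll carry on along the arc and relieve the axial and downward components.

Emit:
step_arm:
  rows:
    - {"tx": -3,"ty": -0.3,"tz": -0.5,"twist": 1}
    - {"tx": -3,"ty": 0,"tz": 0,"twist": 1}
    - {"tx": -3,"ty": 0,"tz": 0,"twist": 1}
    - {"tx": -3,"ty": 0,"tz": 0,"twist": 1}

```text
t: 29.55
eef_pos: [0.5254, 0.0919, 0.0382]
eef_rot: [-0.078, 0.703, -0.703, 0.073]
force: [-6.8, 3.7, 5.1]
grip_width: 0.007
```

Emit:
step_arm:
  rows:
    - {"tx": -3,"ty": -0.2,"tz": -0.3,"twist": 1}
    - {"tx": -3,"ty": 0,"tz": 0,"twist": 1}
    - {"tx": -3,"ty": 0,"tz": 0,"twist": 1}
    - {"tx": -3,"ty": 0,"tz": 0,"twist": 1}

```text
t: 30.05
eef_pos: [0.5372, 0.0948, 0.0384]
eef_rot: [-0.053, 0.705, -0.705, 0.049]
force: [-6.7, 5.1, 4.9]
grip_width: 0.005
```

```bash
cat > f.py <<'E'
from station import monitor
import numpy as np
from scipy.spatial.transform import Rotation as Ro
s=monitor.observe();R=Ro.from_quat(s["eef_rot"]).as_matrix();p=s["eef_pos"]-np.array([.5785,-.0643,.032])
print("force in tool",(R.T@s["force"]).round(1),"rel nut in tool axes",(R.T@p*1e3).round(1),"polar",np.degrees(np.arctan2(p[1],p[0])),np.hypot(*p[:2]), "tool z heading",np.degrees(np.arctan2(R[1,2],R[0,2])))
E
python3 f.py
```

```text
force in tool [ 6.  -4.8 -6. ] rel nut in tool axes [  18.    -6.1 -163.4] polar 104.54610977438945 0.16435704819505642 tool z heading -81.7406276429778
```

Emit:
step_arm:
  rows:
    - {"tx": -3,"ty": -0.2,"tz": -0.4,"twist": 1.1}
    - {"tx": -3,"ty": 0,"tz": 0,"twist": 1.1}
    - {"tx": -3,"ty": 0,"tz": 0,"twist": 1.1}
    - {"tx": -3,"ty": 0,"tz": 0,"twist": 1.1}
    - {"tx": -3,"ty": 0,"tz": 0,"twist": 1.1}

```text
t: 30.68
eef_pos: [0.5523, 0.0972, 0.0386]
eef_rot: [-0.019, 0.707, -0.707, 0.015]
force: [-6.9, 6.7, 4.2]
grip_width: 0.003
```

Emit:
step_arm:
  rows:
    - {"tx": -3,"ty": -0.2,"tz": -0.4,"twist": 1.1}
    - {"tx": -3,"ty": 0,"tz": 0,"twist": 1.1}
    - {"tx": -3,"ty": 0,"tz": 0,"twist": 1.1}
    - {"tx": -3,"ty": 0,"tz": 0,"twist": 1.1}
    - {"tx": -3,"ty": 0,"tz": 0,"twist": 1.1}

```text
t: 31.3
eef_pos: [0.5675, 0.0982, 0.0388]
eef_rot: [0.015, 0.707, -0.706, -0.019]
force: [-7.0, 6.7, 4.5]
grip_width: 0.005
```

Emit:
step_arm:
  rows:
    - {"tx": -3,"ty": -0.2,"tz": -0.4,"twist": 1.1}
    - {"tx": -3,"ty": 0,"tz": 0,"twist": 1.1}
    - {"tx": -3,"ty": 0,"tz": 0,"twist": 1.1}
    - {"tx": -3,"ty": 0,"tz": 0,"twist": 1.1}

```text
t: 31.8
eef_pos: [0.5798, 0.0979, 0.039]
eef_rot: [0.042, 0.706, -0.705, -0.045]
force: [-5.4, 7.9, 4.6]
grip_width: 0.002
```

```bash
python3 f.py
```

```text
force in tool [ 6.4 -4.6 -7.2] rel nut in tool axes [  18.8   -6.7 -161.1] polar 89.53812369793826 0.16216966113220313 tool z heading -97.09166464519178
```

Emit:
step_arm:
  rows:
    - {"tx": -3,"ty": -0.2,"tz": -0.6,"twist": 1}
    - {"tx": -3,"ty": 0,"tz": -0.3,"twist": 1}
    - {"tx": -3,"ty": 0,"tz": -0.2,"twist": 1}

```text
t: 32.17
eef_pos: [0.589, 0.0972, 0.0391]
eef_rot: [0.061, 0.705, -0.704, -0.064]
force: [-6.0, 5.2, 4.7]
grip_width: 0.004
```

Emit:
step_arm:
  rows:
    - {"tx": -2,"ty": 0,"tz": -0.2,"twist": 0.7}
    - {"tx": -2,"ty": 0,"tz": -0.2,"twist": 0.7}

```text
t: 32.42
eef_pos: [0.5931, 0.0969, 0.0391]
eef_rot: [0.069, 0.704, -0.703, -0.072]
force: [-5.6, 5.4, 3.6]
grip_width: 0.002
```

Emit:
step_arm:
  rows:
    - {"tx": -2,"ty": 0,"tz": -0.1,"twist": 0.7}
    - {"tx": -1,"ty": 0,"tz": -0.1,"twist": 0.4}

```text
t: 32.67
eef_pos: [0.5962, 0.0966, 0.0391]
eef_rot: [0.076, 0.703, -0.703, -0.079]
force: [-5.6, 6.8, 3.7]
grip_width: 0.006
```

Emit:
step_arm:
  rows:
    - {"tx": -1,"ty": 0,"tz": -0.1,"twist": 0.4}
    - {"tx": -1,"ty": 0,"tz": -0.1,"twist": 0.4}

```text
t: 32.92
eef_pos: [0.5982, 0.0964, 0.0391]
eef_rot: [0.081, 0.703, -0.702, -0.084]
force: [-4.8, 6.5, 3.8]
grip_width: 0.005
```

```bash
python3 f.py
```

```text
force in tool [ 6.2 -3.8 -5.2] rel nut in tool axes [  18.    -6.9 -160.9] polar 83.00331782870104 0.16189413288071985 tool z heading -103.3758737088655
```

Emit:
step_arm:
  rows:
    - {"tx": -1,"ty": 0,"tz": -0.1,"twist": 0.4}
    - {"tx": -1,"ty": 0,"tz": -0.1,"twist": 0.4}

```text
t: 33.17
eef_pos: [0.6003, 0.0961, 0.0391]
eef_rot: [0.086, 0.702, -0.701, -0.089]
force: [-4.9, 6.3, 3.7]
grip_width: 0.005
```

Emit:
step_arm:
  rows:
    - {"tx": -1,"ty": 0,"tz": 0,"twist": 0.3}
    - {"tx": -1,"ty": 0,"tz": 0,"twist": 0.3}

```text
t: 33.42
eef_pos: [0.6022, 0.0958, 0.0391]
eef_rot: [0.089, 0.702, -0.701, -0.092]
force: [-4.8, 7.5, 4.7]
grip_width: 0.004
```

Emit:
step_arm:
  rows:
    - {"tx": -1,"ty": 0,"tz": 0,"twist": 0.3}
    - {"tx": -1,"ty": 0,"tz": 0,"twist": 0.3}

```text
t: 33.67
eef_pos: [0.6042, 0.0954, 0.0391]
eef_rot: [0.093, 0.701, -0.7, -0.096]
force: [-5.0, 7.6, 3.8]
grip_width: 0.002
```

```bash
python3 f.py
```

```text
force in tool [ 6.9 -3.8 -6. ] rel nut in tool axes [  17.6   -6.9 -160.8] polar 80.8717969101156 0.16172525246272001 tool z heading -105.3516024348458
```

Emit:
step_arm:
  rows:
    - {"tx": -1,"ty": 0,"tz": 0,"twist": 0.3}
    - {"tx": -1,"ty": 0,"tz": 0,"twist": 0.3}

```text
t: 33.92
eef_pos: [0.6057, 0.095, 0.0391]
eef_rot: [0.096, 0.701, -0.7, -0.1]
force: [-6.2, 8.0, 5.6]
grip_width: 0.002
```

Emit:
step_arm:
  rows:
    - {"tx": -1,"ty": 0,"tz": 0,"twist": 0.3}
    - {"tx": -1,"ty": 0,"tz": 0,"twist": 0.3}

```text
t: 34.17
eef_pos: [0.6073, 0.0946, 0.039]
eef_rot: [0.1, 0.7, -0.699, -0.104]
force: [-7.3, 8.7, 7.5]
grip_width: 0.001
```

```bash
python3 f.py
python3 - <<'E'
from station import eyes
from h import *
d=eyes.get_image("top");im=d["image"];np.savez("top2.npz",**d)
cv2.imwrite("pics/t2.png",cv2.resize(im[130:250,195:345,::-1],None,fx=5,fy=5,interpolation=cv2.INTER_CUBIC))
E
```

```text
force in tool [ 9.6 -7.4 -6.2] rel nut in tool axes [  17.7   -6.7 -160.5] polar 79.72232989439674 0.16149395082084975 tool z heading -106.54819742774566
```

View pics/t2.png

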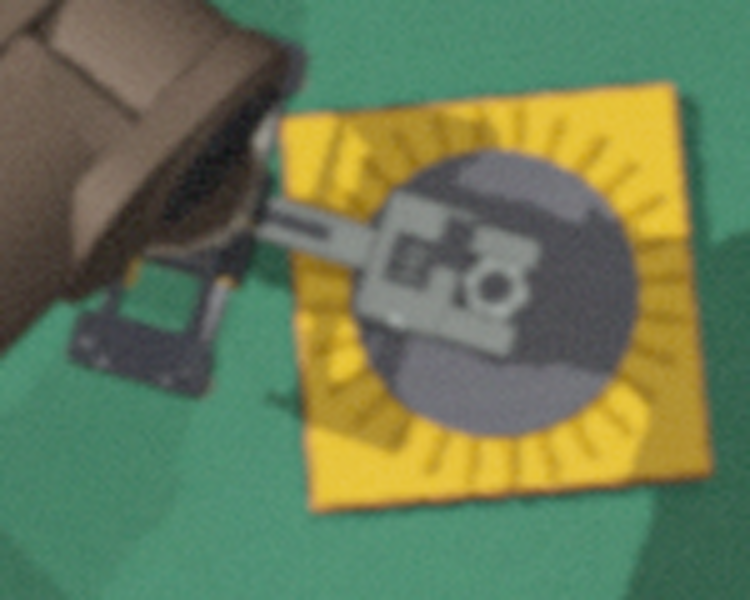

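The wrench is still round the nut, with the handle slot running from (270,213) to (330,237), about 40° from the start. The push force is rising, so I'll push once more to confirm the stop and then back off.

Emit:
step_arm:
  rows:
    - {"tx": -1,"ty": -0.4,"tz": 0,"twist": 0}
    - {"tx": -1,"ty": 0,"tz": 0,"twist": 0}

```text
t: 34.48
eef_pos: [0.609, 0.0939, 0.0391]
eef_rot: [0.099, 0.7, -0.699, -0.104]
force: [-8.3, 8.0, 4.7]
grip_width: 0.007
```

```bash
python3 f.py
```

```text
force in tool [10.2 -4.6 -5.3] rel nut in tool axes [  15.9   -6.9 -160.3] polar 79.09932299422569 0.16110177586276986 tool z heading -106.54710822336128
```

Emit:
step_arm:
  rows:
    - {"tx": 2,"ty": 0,"tz": 0,"twist": 0}
    - {"tx": 5,"ty": 0,"tz": 0,"twist": 0}
    - {"tx": 15,"ty": 0,"tz": 0,"twist": 0}
    - {"tx": 10,"ty": -40,"tz": 0,"twist": 0}
    - {"tx": 0,"ty": -60,"tz": 0,"twist": 0}
    - {"tx": -30,"ty": -50,"tz": 0,"twist": 0}
    - {"tx": -20,"ty": 0,"tz": 0,"twist": 0}
    - {"tx": 0,"ty": 0,"tz": 0,"twist": 0}
    - {"tx": 0,"ty": 0,"tz": 0,"twist": 0}

```text
t: 35.6
eef_pos: [0.6254, 0.0585, 0.1594]
eef_rot: [0.088, 0.716, -0.687, -0.085]
force: [-0.0, 0.2, 0.2]
grip_width: 0.003
```

```bash
python3 wr.py w9; python3 f.py
```

```text
{'t': 35.6, 'eef_pos': [0.6254, 0.0585, 0.1594], 'force': [-0.0209, 0.2138, 0.1998], 'grip_width': 0.0032} [[-0.97, 0.01, -0.243], [0.243, 0.04, -0.969], [0.0, -0.999, -0.041]]
force in tool [-0.2  0.1  0.4] rel nut in tool axes [ -15.6 -121.9 -135.8] polar 69.12368237728363 0.13162008484323717 tool z heading -104.04915775418482
```

View pics/w9.png

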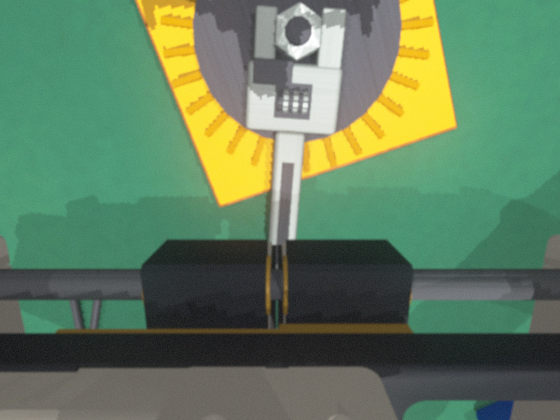

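The picture shows the wrench still snug round the nut at (298,32), with the handle running down to about (284,240). That was my last viewable picture, so I'll measure the turn by numbers from the handle edges before and after.

```bash
cat > m.py <<'E'
from h import *
import sys
def head(n,r0,r1,c0,c1,z=.046):
    d=dict(np.load(n+".npz"));hsv=cv2.cvtColor(d["image"],cv2.COLOR_RGB2HSV)
    g=((hsv[...,1]<70)&(hsv[...,2]>90)).astype(np.uint8); P=[];wd=[]
    for r in range(r0,r1,3):
        c=np.flatnonzero(g[r,c0:c1])+c0
        if len(c)>8: P.append(ray(d,((c[0]+c[-1])/2,r),z)[:2]);wd.append(c[-1]-c[0])
    P=np.array(P); vx,vy,x,y=cv2.fitLine(P.astype(np.float32),cv2.DIST_HUBER,0,1e-5,1e-5).ravel()
    if vy>0: vx,vy=-vx,-vy
    h=np.degrees(np.arctan2(vy,vx)); nrm=np.array([-vy,vx])
    print(n,"heading",h,"width px",wd[::6],"resid mm",(abs((P-[x,y])@nrm)).max()*1e3,"axis passes nut at mm",(np.array([.5785,-.0643])-[x,y])@nrm*1e3)
    return h
a=head("w8",135,160,255,300);a=head("w8",125,232,255,300);b=head("w9",150,232,262,310); print(a-b,np.radians(a-b))
E
python3 m.py
python3 - <<'E'
from h import *
for n,r,c0,c1 in(("w7",(160,168),205,350),("w9",(28,36),245,355),("w8",(14,22),225,325)):
    g=cv2.cvtColor(np.load(n+".npz")["image"],cv2.COLOR_RGB2GRAY); print(n,g[r[0]:r[1],c0:c1].mean(0).round().astype(int).tolist())
d=dict(np.load("w9.npz")); print("nut w9",ray(d,(298,32),.05)); d=dict(np.load("w8.npz")); print("nut w8",ray(d,(275,19),.05))
E
```

```text
w8 heading -68.25826 width px [np.int64(26), np.int64(26)] resid mm 1.0862931766035817 axis passes nut at mm 4.1321545946854945
w8 heading -64.71255 width px [np.int64(26), np.int64(26), np.int64(27), np.int64(37), np.int64(37), np.int64(26)] resid mm 4.2856001847445455 axis passes nut at mm -1.6947158560601459
w9 heading -109.77673 width px [np.int64(27), np.int64(28), np.int64(29), np.int64(35), np.int64(32)] resid mm 2.7616645556364228 axis passes nut at mm 3.5740463380946053
45.064186 0.7865184
w7 [72, 74, 73, 71, 71, 72, 70, 80, 100, 123, 137, 146, 145, 139, 137, 139, 141, 143, 144, 145, 145, 146, 143, 141, 141, 141, 142, 145, 147, 149, 147, 145, 138, 131, 124, 118, 115, 122, 140, 154, 159, 165, 172, 177, 175, 167, 166, 166, 168, 169, 173, 183, 193, 195, 193, 179, 157, 139, 132, 129, 124, 120, 114, 108, 102, 98, 94, 94, 94, 97, 98, 97, 96, 98, 98, 100, 103, 104, 113, 118, 127, 132, 137, 142, 144, 149, 158, 165, 168, 169, 168, 169, 169, 170, 170, 171, 173, 175, 173, 170, 165, 159, 146, 132, 125, 131, 136, 139, 135, 130, 129, 129, 131, 133, 134, 134, 136, 135, 131, 128, 126, 127, 
[... 520 characters left out ...]
 231, 231, 232, 233, 234, 234, 232, 232, 231, 230, 228, 205, 162, 128, 119, 120, 120, 121, 124, 125, 125, 125, 126]
w8 [134, 132, 131, 130, 130, 129, 129, 126, 120, 118, 126, 163, 213, 231, 234, 234, 234, 234, 232, 233, 233, 234, 234, 233, 233, 232, 231, 226, 210, 198, 218, 234, 239, 240, 243, 247, 250, 247, 213, 154, 133, 131, 130, 129, 132, 134, 135, 134, 134, 132, 132, 130, 131, 130, 131, 131, 127, 117, 102, 94, 94, 116, 158, 189, 190, 182, 177, 170, 169, 161, 144, 140, 155, 165, 168, 168, 167, 167, 164, 164, 164, 164, 163, 164, 166, 166, 164, 164, 163, 164, 157, 135, 104, 83, 82, 85, 85, 87, 88, 89]
nut w9 [ 0.57887684 -0.06178017  0.05      ]
nut w8 [ 0.57813471 -0.06277113  0.05      ]
```

Run:
```python
from h import *
def slot(n,r0,r1,c0,c1):
    d=dict(np.load(n+".npz"));g=cv2.cvtColor(d["image"],cv2.COLOR_RGB2GRAY).astype(float);P=[]
    for r in range(r0,r1,2):
        row=cv2.GaussianBlur(g[r:r+1,c0:c1],(3,1),0)[0]; 
        w=np.clip(np.percentile(row,90)-30-row,0,None); P.append((c0+(w*np.arange(c1-c0)).sum()/w.sum(),r))
    P=np.array(P);print(n,P[::6].round(1).tolist())
    W=np.array([ray(d,p,.046)[:2] for p in P]).astype(np.float32)
    vx,vy,x,y=cv2.fitLine(W,cv2.DIST_HUBER,0,1e-5,1e-5).ravel()
    if vy>0:vx,vy=-vx,-vy
    print("slot heading",np.degrees(np.arctan2(vy,vx)),"nut off axis mm",((np.array([.5785,-.0635])-[x,y])@np.array([-vy,vx]))*1e3)
    m=W.mean(0);
    for N in ((.5785,-.0635),ray(d,(275,19) if n=="w8" else (298,32),.05)[:2]):
        v=np.array(N)-m;print("nut-slot heading",np.degrees(np.arctan2(v[1],v[0])))
slot("w8",150,232,267,284); slot("w9",170,232,279,297)
```

```text
w8 [[274.7, 150.0], [274.8, 162.0], [274.8, 174.0], [274.8, 186.0], [274.8, 198.0], [274.9, 210.0], [275.1, 222.0]]
slot heading -65.39376 nut off axis mm -0.6598058643461011
nut-slot heading -65.66714761605563
nut-slot heading -65.6806973713697
w9 [[287.2, 170.0], [286.3, 182.0], [285.2, 194.0], [284.2, 206.0], [283.6, 218.0], [283.6, 230.0]]
slot heading -107.64902 nut off axis mm -0.10742023641230336
nut-slot heading -107.69143935532348
nut-slot heading -107.76650889313287
```

The wrench turned 42.0° (0.733 rad), a little over the 0.70 rad stop, and the push force rose near the end. So the nut is at its stop, but the late push may have spread the jaw slightly. I'll press the worm again to feel whether it is still snug.

Emit:
step_arm:
  rows:
    - {"tx": 0,"ty": 0,"tz": 40,"twist": 2}
    - {"tx": 0,"ty": 0,"tz": 20,"twist": 1}
    - {"tx": 0,"ty": 0,"tz": 0,"twist": 0}
    - {"tx": 0,"ty": 0,"tz": 0,"twist": 0}

```text
t: 36.15
eef_pos: [0.6116, 0.0017, 0.1574]
eef_rot: [0.106, 0.714, -0.684, -0.102]
force: [1.1, 0.6, 0.6]
grip_width: 0.008
```

Run:
```python
from h import *
from station import monitor
from scipy.spatial.transform import Rotation as Ro
s=monitor.observe();R=Ro.from_quat(s["eef_rot"]).as_matrix();print(R.round(3).tolist(),s["eef_pos"].round(4),np.round(s["joint_pos"],3))
d=dict(np.load("w9.npz"));w=ray(d,(294.5,101),.053);print("worm seen",w)
e=np.array([np.cos(np.radians(-107.7)),np.sin(np.radians(-107.7))]); W=np.array([.5785,-.064])-.048*e;print("worm pred",W)
print("to worm",(R.T@(np.r_[W,.0537]-s["eef_pos"])*1e3).round(1),"z heading",np.degrees(np.arctan2(R[1,2],R[0,2])))
```

```text
[[-0.957, 0.011, -0.291], [0.291, 0.041, -0.956], [0.001, -0.999, -0.042]] [0.6116 0.0017 0.1574] [-0.803  0.824  1.308  1.761 -0.883  1.269 -2.693]
worm seen [ 0.59199295 -0.01694978  0.053     ]
worm pred [ 0.59309359 -0.01827225]
to worm [ 11.8 102.6  28.8] z heading -106.94990944369792
```

Joints 3 and 7 are close to their limits (1.308 and -2.693), and that has tilted the tool slightly. I'll twist back 180° at this safe height. That keeps the pad's width along the stroke and unwinds the wrist.

Emit:
step_arm:
  rows:
    - {"tx": 0,"ty": 0,"tz": 0,"twist": -10}
    - {"tx": 0,"ty": 0,"tz": 0,"twist": -10}
    - {"tx": 0,"ty": 0,"tz": 0,"twist": -10}
    - {"tx": 0,"ty": 0,"tz": 0,"twist": -10}
    - {"tx": 0,"ty": 0,"tz": 0,"twist": -10}
    - {"tx": 0,"ty": 0,"tz": 0,"twist": -10}
    - {"tx": 0,"ty": 0,"tz": 0,"twist": -10}
    - {"tx": 0,"ty": 0,"tz": 0,"twist": -10}
    - {"tx": 0,"ty": 0,"tz": 0,"twist": -10}

```text
t: 37.28
eef_pos: [0.6117, 0.002, 0.1575]
eef_rot: [-0.411, 0.576, -0.558, 0.434]
force: [1.0, -0.6, 0.1]
grip_width: 0.008
```

```bash
cat > p.py <<'E'
from station import monitor
import numpy as np
from scipy.spatial.transform import Rotation as Ro
s=monitor.observe();R=Ro.from_quat(s["eef_rot"]).as_matrix();print(R.round(3).tolist(),s["eef_pos"].round(4),np.round(s["joint_pos"],3))
W=np.array([.5927,-.0178])
print("to worm",(R.T@(np.r_[W,.0537]-s["eef_pos"])*1e3).round(1),"z heading",np.degrees(np.arctan2(R[1,2],R[0,2])))
E
python3 p.py
```

```text
[[-0.285, 0.011, 0.958], [-0.958, 0.04, -0.285], [-0.042, -0.999, -0.001]] [0.6117 0.002  0.1575] [-0.657  0.61   0.919  1.751 -0.596  1.068 -1.382]
to worm [ 28.7 102.7 -12.5] z heading -16.57716908828648
```

Emit:
step_arm:
  rows:
    - {"tx": 0,"ty": 0,"tz": 0,"twist": -10}
    - {"tx": 0,"ty": 0,"tz": 0,"twist": -10}
    - {"tx": 0,"ty": 0,"tz": 0,"twist": -10}
    - {"tx": 0,"ty": 0,"tz": 0,"twist": -10}
    - {"tx": 0,"ty": 0,"tz": 0,"twist": -10}
    - {"tx": 0,"ty": 0,"tz": 0,"twist": -10}
    - {"tx": 0,"ty": 0,"tz": 0,"twist": -10}
    - {"tx": 0,"ty": 0,"tz": 0,"twist": -10}
    - {"tx": 0,"ty": 0,"tz": 0,"twist": -9}

```text
t: 38.4
eef_pos: [0.6117, 0.0018, 0.1575]
eef_rot: [-0.684, 0.107, -0.11, 0.713]
force: [0.1, -0.0, 0.1]
grip_width: 0.005
```

```bash
python3 p.py
```

```text
[[0.953, 0.011, 0.303], [-0.303, 0.04, 0.952], [-0.002, -0.999, 0.042]] [0.6117 0.0018 0.1575] [-0.408  0.499  0.498  1.732 -0.329  0.979 -0.084]
to worm [-11.9 102.7 -28.7] z heading 72.37135681377053
```

Emit:
step_arm:
  rows:
    - {"tx": -12,"ty": 0,"tz": -21,"twist": 0}
    - {"tx": 0,"ty": 50,"tz": 0,"twist": 0}
    - {"tx": 0,"ty": 42,"tz": 0,"twist": 0}
    - {"tx": 0,"ty": 8,"tz": 0,"twist": 0}
    - {"tx": 0,"ty": 0,"tz": 0,"twist": 0}
    - {"tx": 0,"ty": 0,"tz": 0,"twist": 0}

```text
t: 39.15
eef_pos: [0.5959, -0.0119, 0.0584]
eef_rot: [-0.684, 0.108, -0.113, 0.713]
force: [0.3, -0.1, -0.2]
grip_width: 0.004
```

```bash
python3 p.py
```

```text
[[0.951, 0.014, 0.309], [-0.309, 0.04, 0.95], [0.001, -0.999, 0.042]] [ 0.5959 -0.0119  0.0584] [-0.345  0.596  0.436  1.857 -0.411  0.763  0.01 ]
to worm [-1.2  4.5 -6.8] z heading 71.97845680924712
```

Emit:
step_arm:
  rows:
    - {"tx": -1,"ty": 2,"tz": 1,"twist": 0}
    - {"tx": 0,"ty": 1,"tz": 0,"twist": 0}
    - {"tx": 0,"ty": 0.5,"tz": 0,"twist": 0}
    - {"tx": 0,"ty": 0,"tz": 0,"twist": 0}

```text
t: 39.65
eef_pos: [0.5943, -0.0104, 0.0539]
eef_rot: [-0.684, 0.109, -0.113, 0.713]
force: [-1.7, 1.3, 7.0]
grip_width: 0.002
```

Emit:
step_arm:
  rows:
    - {"tx": 0,"ty": 0.5,"tz": 0,"twist": 0}
    - {"tx": 0,"ty": 0,"tz": 0,"twist": 0}

```text
t: 39.9
eef_pos: [0.5943, -0.0104, 0.0538]
eef_rot: [-0.683, 0.109, -0.113, 0.713]
force: [-1.7, 1.2, 9.8]
grip_width: -0.0
```

Emit:
step_arm:
  rows:
    - {"tx": 0,"ty": 0.4,"tz": 0,"twist": 0}
    - {"tx": 0,"ty": 0,"tz": 0,"twist": 0}

```text
t: 40.15
eef_pos: [0.5944, -0.0103, 0.0536]
eef_rot: [-0.683, 0.109, -0.113, 0.713]
force: [-3.7, 1.7, 12.7]
grip_width: 0.004
```

Emit:
step_arm:
  rows:
    - {"tx": 0,"ty": 0.4,"tz": 0,"twist": 0}
    - {"tx": 0,"ty": 0,"tz": 0,"twist": 0}

```text
t: 40.4
eef_pos: [0.5944, -0.0104, 0.0535]
eef_rot: [-0.683, 0.109, -0.113, 0.713]
force: [-4.9, 1.6, 15.5]
grip_width: 0.01
```

Emit:
step_arm:
  rows:
    - {"tx": 0,"ty": -0.3,"tz": 0,"twist": 0}
    - {"tx": 0,"ty": 0,"tz": -1,"twist": 0}
    - {"tx": 0,"ty": 0,"tz": -1,"twist": 0}
    - {"tx": 0,"ty": 0,"tz": 0,"twist": 0}

```text
t: 40.9
eef_pos: [0.594, -0.0117, 0.0536]
eef_rot: [-0.683, 0.109, -0.113, 0.713]
force: [-4.0, 2.6, 14.4]
grip_width: 0.007
```

```bash
python3 f.py
```

```text
force in tool [ -4.6 -14.3   1.8] rel nut in tool axes [ -1.6 -19.2  55.7] polar 73.63531686551174 0.05484799238506149 tool z heading 71.98415324938006
```

Emit:
step_arm:
  rows:
    - {"tx": 0,"ty": 0,"tz": -1,"twist": 0}
    - {"tx": 0,"ty": 0,"tz": -1,"twist": 0}
    - {"tx": 0,"ty": 0,"tz": 0,"twist": 0}

```text
t: 41.28
eef_pos: [0.5936, -0.013, 0.0536]
eef_rot: [-0.683, 0.108, -0.113, 0.714]
force: [-3.6, 3.7, 12.9]
grip_width: 0.003
```

```bash
python3 f.py
```

```text
force in tool [ -4.6 -12.7   2.9] rel nut in tool axes [ -1.5 -19.2  54.3] polar 73.64472438474954 0.05346268951393495 tool z heading 72.01028178930387
```

Emit:
step_arm:
  rows:
    - {"tx": 0,"ty": 0,"tz": -1,"twist": 0}
    - {"tx": 0,"ty": 0,"tz": -1,"twist": 0}
    - {"tx": 0,"ty": 0,"tz": 0,"twist": 0}

```text
t: 41.65
eef_pos: [0.5931, -0.0143, 0.0535]
eef_rot: [-0.683, 0.108, -0.113, 0.714]
force: [-1.3, 5.0, 12.6]
grip_width: 0.004
```

Emit:
step_arm:
  rows:
    - {"tx": 0,"ty": 0,"tz": -1,"twist": 0}
    - {"tx": 0,"ty": 0,"tz": -1,"twist": 0}
    - {"tx": 0,"ty": 0,"tz": 0,"twist": 0}

```text
t: 42.02
eef_pos: [0.5927, -0.0156, 0.0535]
eef_rot: [-0.683, 0.108, -0.112, 0.714]
force: [-1.7, 6.7, 13.4]
grip_width: 0.008
```

Emit:
step_arm:
  rows:
    - {"tx": 0,"ty": 0,"tz": -1,"twist": 0}
    - {"tx": 0,"ty": 0,"tz": -1,"twist": 0}
    - {"tx": 0,"ty": 0,"tz": 0,"twist": 0}

```text
t: 42.4
eef_pos: [0.5923, -0.017, 0.0534]
eef_rot: [-0.682, 0.108, -0.112, 0.714]
force: [-0.0, 8.1, 13.1]
grip_width: 0.005
```

```bash
python3 f.py
```

```text
force in tool [ -2.5 -12.7   8.3] rel nut in tool axes [ -1.5 -19.1  50.2] polar 73.78876334669599 0.049296519952109166 tool z heading 72.08832942940944
```

The pull rises steadily to 8.3 N within a few millimetres, so the jaw is snug and firm. I'll lift off, move clear and check the turn by numbers.

Emit:
step_arm:
  rows:
    - {"tx": 0,"ty": 0,"tz": -1,"twist": 0}
    - {"tx": 0,"ty": 0,"tz": 0,"twist": 0}
    - {"tx": 0,"ty": -5,"tz": 1,"twist": 0}
    - {"tx": 0,"ty": -40,"tz": 0,"twist": 0}
    - {"tx": 0,"ty": -60,"tz": 0,"twist": 0}
    - {"tx": -30,"ty": -50,"tz": -50,"twist": 0}
    - {"tx": -20,"ty": 0,"tz": -55,"twist": 0}
    - {"tx": -20,"ty": 0,"tz": -55,"twist": 0}
    - {"tx": -20,"ty": 0,"tz": -55,"twist": 0}
    - {"tx": 0,"ty": 0,"tz": 0,"twist": 0}
    - {"tx": 0,"ty": 0,"tz": 0,"twist": 0}

```text
t: 43.78
eef_pos: [0.4455, -0.1949, 0.1893]
eef_rot: [-0.684, 0.109, -0.113, 0.713]
force: [-0.5, -0.2, 0.1]
grip_width: 0.008
```

```bash
python3 wr.py w10
python3 - <<'E'
from h import *
from station import eyes
d=eyes.get_image("top");np.savez("top3.npz",**d)
def mom(n):
    d=dict(np.load(n));im=d["image"];hsv=cv2.cvtColor(im,cv2.COLOR_RGB2HSV)
    w=((hsv[...,1]<60)&(hsv[...,2]>115)).astype(np.uint8); w[:140]=0;w[250:]=0;w[:,:205]=0;w[:,350:]=0
    k,l,st,ce=cv2.connectedComponentsWithStats(w); i=1+st[1:,4].argmax(); v,u=np.nonzero(l==i)
    W=np.array([ray(d,p,.046)[:2] for p in zip(u,v)]); nut=np.array([.5785,-.0643])
    far=W[np.hypot(*(W-nut).T)>.10]; m=far.mean(0); a=nut-m
    print(n,st[i],"handle heading",np.degrees(np.arctan2(a[1],a[0])),len(far))
mom("top0.npz");mom("top3.npz")
for n,p in(("top0.npz","tape"),("top3.npz","tape")):
    im=np.load(n)["image"];h=cv2.cvtColor(im,cv2.COLOR_RGB2HSV);m=(h[...,0]>105)&(h[...,0]<125)&(h[...,1]>150);m[:,200:]=0;v,u=np.nonzero(m);print(n,u.mean(),v.mean())
a=np.load("top0.npz")["image"].astype(int);b=np.load("top3.npz")["image"].astype(int)
D=np.abs(a-b).sum(2); print("pot diff",D[125:170,385:430].mean(),"hammer diff",D[215:255,378:480].mean())
E
```

```text
{'t': 43.775, 'eef_pos': [0.4455, -0.1949, 0.1893], 'force': [-0.517, -0.1672, 0.0935], 'grip_width': 0.0079} [[0.951, 0.011, 0.31], [-0.31, 0.04, 0.95], [-0.002, -0.999, 0.042]]
top0.npz [ 222  173   83   50 1199] handle heading -66.0222499650905 343
top3.npz [ 220  161   83   40 1167] handle heading -107.98913250491069 377
top0.npz 126.90289256198348 244.52685950413223
top3.npz 126.9496855345912 244.52620545073376
pot diff 21.660740740740742 hammer diff 55.54485294117647
```

```bash
python3 -c "
from station import job
print(job.sign_off())"
```

```text
the job is handed in; nothing more can be done
None
```

The wrench is snug on the nut and the nut is at its stop, as far as I could measure. The job is handed in at about 44 s, with the arm clear; no verdict was given.

- **Closing the jaw:** I pressed the worm at about 9–13 N and rolled it in five short strokes. The pull rose from about 4.5 N to 8.4 N, and the pictures showed the gap to the nut closed.
- **Turning the nut:** I pushed the handle clockwise until the resistance rose from about 6 N to 10 N. Two camera measurements agree that the wrench turned 42°, or 0.73 rad. That is slightly over the 0.70 rad stop, which I put down to measuring error and a little give in the jaw. I did not measure the nut's own angle.
- **Re-checking the jaw:** The stop felt soft, so I felt the worm again in case the jaw had spread. It firmed up to 8.3 N within a few millimetres. My firmest press, reached in that check, was about 16 N in all, above the advised 14 N but well under the 30 N limit.
- **Bystanders:** The tape measure's position did not change. The pot and hammer check was only a picture comparison. It showed some change at the hammer, which I took to be the arm or its shadow because the arm never went near it, but I did not confirm that.
- **Other points:** The first move was refused because every key is required. After the swing, two arm joints came close to their limits and tilted the tool about 2°; I turned the wrist back before going on. I viewed 12 pictures, the most allowed.

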